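# Pack up a flat strap for drilling over the bored stake

### The arm

A 7-joint arm with a two-finger parallel gripper is mounted at the origin on the work surface. World frame = base frame: x ahead of the robot, y to its left, z up, the work surface at z = 0. Lengths are in m, angles in rad, forces in N, time in s.
With the tool pointing down it reaches from about 0.425 to 0.875 m from the base axis. Payload 4.7 kg.
Tool frame: the origin (TCP) lies midway between the tips of the shut fingers; the grasp point (between the pads) lies behind it (robot.grip_depth is the z of the grasp point in the tool frame, in m); z points along the fingers, y is the direction in which the jaws open and shut (so a half turn about z gives the same grasp; the last joint's range is limited). The gripper opens to 85 mm and grips with 20 to 120 N. Pads are 22 mm wide; open, the fingers measure 114 mm over their backs; the gripper's body (76 mm by 85 mm) begins 54 mm behind the grasp point. The pads swing forward as they close: fully open they stand 13 mm farther back than shut.
Start: joints at [-1.158, 0.321, -0.07, 1.45, 0.023, 1.371, -0.057], TCP at [0.252, 0.599, 0.231] pointing down, gripper open.
Joint ranges: [-2.86, 2.86], [-0.3, 2.09], [-1.38, 1.24], [0.06, 2.45], [-1.56, 4.7], [0.09, 2.05], [-2.69, 2.69]. Speed limits (rad/s): [2.57, 2.57, 3.14, 3.14, 3.14, 3.14, 3.14].

### API

Orientations are given as a unit quaternion [x, y, z, w].
In Python, from rig import robot, optics, ticket, nets gives the robot as it stands. The module is installed in compiled form; this text tells all that it offers.
- The arm moves only by the tool jog_arm, never from a script. Its argument "steps" is a list of rows, each an object with "slide": the shift along the tool's x, y, z in m, a list of three; "delta_rot": the turn, a rotation vector about the tool's x, y, z in degrees, a list of three; "fingers": the finger opening in m, from 0 to 0.0854. In form: [{"slide": [x, y, z], "delta_rot": [ax, ay, az], "fingers": fingers}, ...]. A call has 1 to 5 rows; each row is the pose to reach, as a shift and turn from the pose commanded when the call began, along the tool's axes at that moment; what a row does not reach only later rows make up. A row lasts 1/8 s, in which the tool goes at most 62.5 mm and 10.7 degrees, less where a joint would pass 70% of its speed; a pose out of reach is approached as far as the arm can. A call with a gripper value outside its range is refused whole. The fingers move at their own pace and stop on an object; "grip_force" is the grip in N (left out, the last holds). Time passes only in rows, so rows that repeat a pose let the fingers close. It gives the time, the measured TCP pose, the force and the opening at its end, in the units of the state.
- robot.get_obs(): the state, without advancing time (a new reading comes with each control period).
- optics.get_image(name): name is "scene" or "side" or "wrist"; returns (picture, depth): 420x560x3 uint8, red, green, blue; 420x560 float32, m along the optical axis (not along the pixel's ray), 0 where there is no reading.
- optics.camera_model(name): a dict with "fx", "fy", "cx", "cy" (pixels), "rvec" (rotation vector, rad) and "tvec" (3), from world to camera coordinates, as OpenCV has them; the wrist camera has in their place "T_tool_cam" (4x4, takes a point from camera to tool coordinates, whose origin is the TCP and whose axes are the flange's). Camera axes: x right, y down, z forward; pixel columns grow to the right and rows downward; lengths in m; the calibration is good to about 2 mm. A picture is of the moment at which its call begins: read the wrist's pose just before it. camera_model takes no time and is no camera call.
- ticket.finish_job(): hands the job in, once; it reports no verdict.
Trained networks look in the newest picture that a camera, given by its name, has taken for a name from the list of things; names that differ only in an ending like _2 or _b are one class to them, and where a whole thing is asked for, a point or a joint stands for the part that bears it (a point fixed in the world has none). Each returns a list of dicts, best first, with "confidence" (0 to 1); they miss things now and then, are a little off and sometimes report something else, mostly with a low value. They report only what shows in the picture. A call takes as long as a camera call. They do not tell look-alikes from the thing itself.
- nets.spot_in(camera, name): "position" ([x, y, z] in m, in the coordinates of the camera as it stood for that picture, good to about 4 mm: the middle of the surface that is visible of it).
- nets.mark_of(camera, name): "position" ([x, y, z] in m, in the coordinates of the camera as it stood for that picture, good to about 4 mm: a listed point, or the origin of a listed thing).
The state is a dict: "t": time; "q": joint angles; "joint_velocities": joint speeds; "tau": joint torques, N m; "position": TCP position; "orientation": TCP orientation; "contact_force": force on the tool from outside, world axes, zero at the start; "moment": the same for the moment, N m; "width": finger opening in m.
Only numpy, scipy, OpenCV 4.12 (cv2) and the standard library are available. Lean on these libraries where they do the work, as an engineer would, in place of code of your own. Each camera call takes 0.05 s, during which the arm holds its last target.

### The job

Set the flat steel strap up for drilling over the hollow stake on the cast-iron ledge: stand the tall brass jaw on the low rest and the short brass jaw on the high rest, each upright in the middle of its rest with its length along the rest's length, then lay the strap level across both jaws with its middle hole over the middle of the stake. Last, stand the aluminium drill-stop collar flat on the strap, centred round the middle hole. Leave the hammer and the funnel where they are.

Things in the scene. Friction and masses are not known exactly. Their poses are not given: they have to be found in the camera images.
- tall_jaw_mid (a point): The tall brass riveter jaw, loose, about 0.45 kg: a solid block 50 mm long (its x), 26 mm thick (its y) and 44 mm high (its z), one end rounded in plan (+x). Starts upright on the table. The point is the block's centre, 22 mm above its underside.
- short_jaw_mid (a point): The short brass riveter jaw, loose, about 0.4 kg: same make but longer and lower, 62 mm long (its x), 26 mm thick (its y) and 30 mm high (its z). Starts upright on the table. The point is its centre, 15 mm above its underside.
- strap_mid (a point): The flat steel strap, loose, about 0.7 kg: 200 mm long (its x), 38 mm wide (its y), 12 mm thick (its z), with three 8 mm holes along its centre line, the middle one at its centre. Starts flat on the table. The point is its centre, in the middle hole, 6 mm above its underside.
- collar_mid (a point): The pale aluminium drill-stop collar, loose: a ring of 36 mm outside diameter, 24 mm bore and 22 mm high, standing flat on the table. The point is its centre, 11 mm above its underside; z is the ring's axis. (A rusty hexagonal nut of like size, a steel V-block and a tin of rivets stand about too: they are not part of the job.)
- rest_low: The low rest: a steel plate 84 mm long (its x), 46 mm wide (its y), 6 mm high, with a countersunk screw at each end flush with its top, bolted to the ledge on one side of the stake. Fixed. Its origin is the centre of its underside, on the ledge's top face; its top is 6 mm above that.
- rest_high: The high rest: a steel block 84 mm long (its x), 46 mm wide (its y), 20 mm high, with a low bolted ear beyond each end, on the other side of the stake (which rest is on which side varies). Fixed. Its origin is the centre of its underside, on the ledge's top face; its top is 20 mm above that. Either rest's centre is 62 to 76 mm from the stake's axis.
- stake: The hollow steel stake: an upright tube of 40 mm outside diameter and 28 mm bore, standing 44 mm high in the middle of the cast-iron ledge (a slab 300 mm long, 130 mm wide, 20 mm high). Fixed. Its origin is on its axis at the ledge's top face; z up, y along the ledge's length (through both rests), x across it. A jaw on its proper rest tops out 50 mm above the ledge's top face, 6 mm above the stake.
- hammer: A rusty ball-peen hammer, 265 mm long with a wooden handle, lying flat on the table at the robot's right. Bystander. Its origin is under the handle near its middle; x points from handle to head.
- funnel: A blue enamel tin funnel standing mouth down, 94 mm across and 108 mm high with its spout upward, at a far corner of the work area. Bystander. Its origin is the centre of its underside.
Mind the look-alikes: they are no part of the job. What is shaped like the part that bears tall_jaw_mid but orange or pink is not meant.

How it is judged:
On the way, in this order (a step that is already met when the one before it is completed fails the run):
1. tall jaw stands on the low rest and short jaw on the high rest, let go (horizontal distance between tall_jaw_mid and rest_low below 0.01 m and z of tall_jaw_mid in the frame of rest_low between 0.024 and 0.032 m and angle between each of tall_jaw_mid, short_jaw_mid's own z axis and vertical below 0.08 rad and angle between the x axis of tall_jaw_mid and the x axis of rest_low, either way round below 0.2 rad and horizontal distance between short_jaw_mid and rest_high below 0.01 m and z of short_jaw_mid in the frame of rest_high between 0.031 and 0.039 m and angle between the x axis of short_jaw_mid and the x axis of rest_high, either way round below 0.2 rad and contact force between the fingers and tall_jaw below 0.1 N and contact force between the fingers and short_jaw below 0.1 N), for 0.2 s.
2. strap lies level across both jaws, its middle over the stake, let go (horizontal distance between tall_jaw_mid and rest_low below 0.01 m and z of tall_jaw_mid in the frame of rest_low between 0.024 and 0.032 m and angle between each of tall_jaw_mid, short_jaw_mid's own z axis and vertical below 0.08 rad and angle between the x axis of tall_jaw_mid and the x axis of rest_low, either way round below 0.2 rad and horizontal distance between short_jaw_mid and rest_high below 0.01 m and z of short_jaw_mid in the frame of rest_high between 0.031 and 0.039 m and angle between the x axis of short_jaw_mid and the x axis of rest_high, either way round below 0.2 rad and horizontal distance between strap_mid and stake below 0.01 m and z of strap_mid in the frame of stake between 0.052 and 0.06 m and angle between the z axis of strap_mid and the z axis of stake, either way round below 0.05 rad and angle between the x axis of strap_mid and the y axis of stake, either way round below 0.15 rad and contact force between the fingers and strap below 0.1 N), for 0.2 s.
3. collar stands on the strap round the middle hole, let go (horizontal distance between tall_jaw_mid and rest_low below 0.01 m and z of tall_jaw_mid in the frame of rest_low between 0.024 and 0.032 m and angle between each of tall_jaw_mid, short_jaw_mid's own z axis and vertical below 0.08 rad and angle between the x axis of tall_jaw_mid and the x axis of rest_low, either way round below 0.2 rad and horizontal distance between short_jaw_mid and rest_high below 0.01 m and z of short_jaw_mid in the frame of rest_high between 0.031 and 0.039 m and angle between the x axis of short_jaw_mid and the x axis of rest_high, either way round below 0.2 rad and horizontal distance between strap_mid and stake below 0.01 m and z of strap_mid in the frame of stake between 0.052 and 0.06 m and angle between the z axis of strap_mid and the z axis of stake, either way round below 0.05 rad and angle between the x axis of strap_mid and the y axis of stake, either way round below 0.15 rad and horizontal distance between collar_mid and strap_mid below 0.008 m and z of collar_mid in the frame of strap_mid between 0.013 and 0.021 m and angle between the z axis of collar_mid and the z axis of strap_mid, either way round below 0.08 rad and contact force between the fingers and collar below 0.1 N), for 0.2 s.
At the end, for the whole second after the job is handed in: Tall jaw upright on low rest, short jaw on high rest, each centred within 10 mm and aligned within 0.2 rad; strap level (0.05 rad) on both, within 10 mm of the stake's axis and 0.15 rad of the line through the rests; collar flat on it within 8 mm of the middle hole; all released, at rest (all of step 3 and linear speed of each of tall_jaw, short_jaw, strap, collar below 0.02 m/s and contact force between the fingers and tall_jaw below 0.1 N and contact force between the fingers and short_jaw below 0.1 N and contact force between the fingers and strap below 0.1 N); the robot touches nothing.
It fails at once if the hammer is shifted by more than 20 mm (distance of hammer from where it was at the start of the episode above 0.02 m).
It fails at once if the funnel is shifted by more than 20 mm (distance of funnel from where it was at the start of the episode above 0.02 m).
It also fails if it takes over 104 s, if anything falls off the work surface, if the arm or the gripper's body presses on something with over 40 N, if the wrist force passes 120 N, or if a joint passes its speed limit or range.

## Working session

There is one attempt and no reset: what is moved stays moved. The work goes in short steps, Python scripts to look and compute and a tool call to move; the robot and the scene stay as the last step left them, time stands still between calls to the robot, and variables do not carry over. Pictures are saved under pics/ and viewed, and the job is handed in when it is done.

Besides the shell and the picture viewer there is one more tool, called after "Call:" as name(argument=value, ...) on one line, values as JSON. jog_arm: Moves the arm, as the interface text tells. Its arguments: {"type":"object","properties":{"steps":{"type":"array"},"grip_force":{"type":"number"}},"required":["steps"]}

```bash
mkdir -p pics; ls
cat > h.py <<'E'
import numpy as np, cv2
from scipy.spatial.transform import Rotation as R
from rig import robot, optics, ticket, nets
def T_wc(name,obs=None):
    m=optics.camera_model(name)
    if name=='wrist':
        T=np.eye(4);T[:3,:3]=R.from_quat(obs['orientation']).as_matrix();T[:3,3]=obs['position']
        return T@np.array(m['T_tool_cam'])
    T=np.eye(4);T[:3,:3]=cv2.Rodrigues(np.array(m['rvec'],float))[0];T[:3,3]=np.array(m['tvec']).ravel()
    return np.linalg.inv(T)
def shot(name,fn):
    o=robot.get_obs(); p,d=optics.get_image(name)
    cv2.imwrite('pics/'+fn+'.png',p[:,:,::-1]); np.savez('pics/'+fn+'.npz',p=p,d=d,T=T_wc(name,o))
    return p,d,T_wc(name,o)
def load(fn):
    z=np.load('pics/'+fn+'.npz');return z['p'],z['d'],z['T']
def cloud(name,d,T):
    m=optics.camera_model(name);v,u=np.mgrid[:d.shape[0],:d.shape[1]]
    P=np.stack([(u-m['cx'])/m['fx']*d,(v-m['cy'])/m['fy']*d,d],-1)
    W=P@T[:3,:3].T+T[:3,3]; W[d<=0]=np.nan
    return W
E
python3 - <<'E'
from h import *
o=robot.get_obs()
print(o['position'],o['orientation'],o['width'],robot.grip_depth,o['t'])
for n in('scene','side','wrist'):
    p,d,T=shot(n,n+'0');print(n,T.round(3).tolist(),optics.camera_model(n)['fx'])
for nm in ['tall_jaw_mid','short_jaw_mid','strap_mid','collar_mid','rest_low','rest_high','stake','hammer','funnel']:
    pass
E
```

```text
pics
[0.25224938 0.59846648 0.23025273] [ 1.98076954e-01  9.80186017e-01 -9.33543985e-04 -1.46244686e-04] 0.08553961320166982 -0.0187 0.0
scene [[-0.893, 0.345, -0.288, 0.833], [0.449, 0.701, -0.554, 0.456], [0.01, -0.625, -0.781, 0.806], [0.0, 0.0, 0.0, 1.0]] 402.4319009059167
side [[0.997, -0.055, 0.046, 0.507], [-0.071, -0.65, 0.756, -0.971], [-0.011, -0.758, -0.653, 0.837], [0.0, 0.0, 0.0, 1.0]] 456.1785708147079
wrist [[0.389, 0.886, 0.251, 0.188], [0.921, -0.374, -0.107, 0.627], [-0.001, 0.273, -0.962, 0.373], [0.0, 0.0, 0.0, 1.0]] 319.2640064206588
```

View pics/scene0.png

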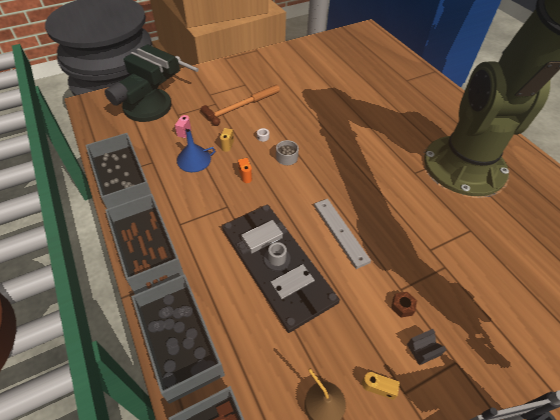

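View pics/side0.png

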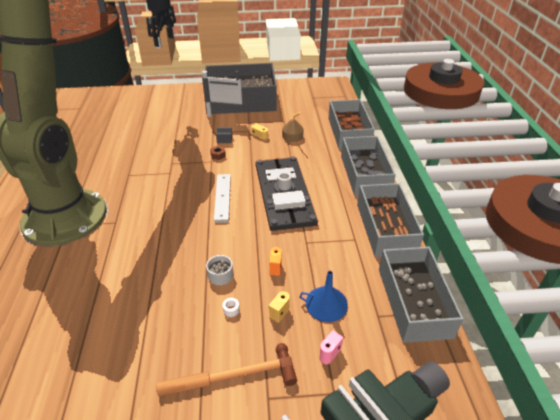

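View pics/wrist0.png

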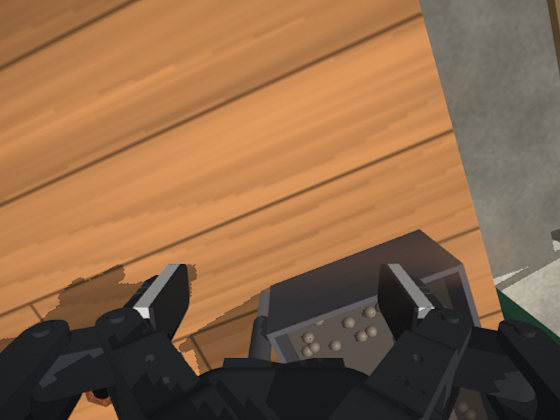

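Scene view: the candidates for the tall jaw are brass-yellow at (227,140), orange at (245,170) and pink at (183,125). The brass-yellow one fits. The short brass jaw is at (381,384), the strap at (342,232), the collar at (263,134), the rusty nut at (403,303), the ledge at (280,265) with the stake at (277,252), the low rest probably at (294,282) and the high rest at (262,235). I'll confirm with a crop and heights.

```bash
cat > m1.py <<'E'
from h import *
for n in('scene','side'):
    p,d,T=load(n+'0');W=cloud(n,d,T)
    tab=(np.abs(W[...,2])<0.02);print(n,'table z',np.nanmedian(W[...,2][tab]))
    boxes={'scene':dict(tall=(215,125,237,155),short=(362,370,402,400),strap=(312,195,372,268),collar=(254,125,272,143),low=(270,265,318,300),high=(240,218,285,252),stake=(262,238,292,268)),
     'side':dict(tall=(265,288,295,325),short=(246,120,272,140),strap=(212,172,234,224),collar=(220,297,243,318),A=(262,165,300,183),B=(270,190,308,210),stake=(274,168,294,192))}[n]
    for k,(a,b,c,e) in boxes.items():
        w=W[b:e,a:c].reshape(-1,3);w=w[~np.isnan(w[:,0])]
        h,ed=np.histogram(w[:,2],bins=np.arange(-.01,.12,.004))
        print(k,[(round(ed[i]+.002,3),int(h[i])) for i in np.argsort(-h)[:7] if h[i]>5])
p=load('scene0')[0];q=load('side0')[0]
a=cv2.resize(p[110:200,165:285],None,fx=4,fy=4,interpolation=2);b=cv2.resize(q[240:365,205:350],None,fx=3,fy=3,interpolation=2)
im=np.zeros((max(a.shape[0],b.shape[0]),a.shape[1]+b.shape[1],3),np.uint8);im[:a.shape[0],:a.shape[1]]=a;im[:b.shape[0],a.shape[1]:]=b
im=cv2.resize(im,None,fx=.85,fy=.85)
cv2.imwrite('pics/crop1.png',im[...,::-1]);print(im.shape)
a=cv2.resize(p[195:335,215:375],None,fx=2.4,fy=2.4,interpolation=2);b=cv2.resize(q[110:235,205:325],None,fx=2.7,fy=2.7,interpolation=2)
im=np.zeros((max(a.shape[0],b.shape[0]),a.shape[1]+b.shape[1],3),np.uint8);im[:a.shape[0],:a.shape[1]]=a;im[:b.shape[0],a.shape[1]:]=b
cv2.imwrite('pics/crop2.png',im[...,::-1]);print(im.shape)
E
python3 m1.py
```

```text
scene table z -0.0001475619639327297
tall [(np.float64(0.0), 332), (np.float64(0.044), 99), (np.float64(-0.004), 51), (np.float64(0.004), 39), (np.float64(0.04), 19), (np.float64(0.028), 18), (np.float64(0.036), 17)]
short [(np.float64(0.0), 457), (np.float64(0.028), 316), (np.float64(0.032), 191), (np.float64(-0.004), 59), (np.float64(0.004), 43), (np.float64(0.02), 34), (np.float64(0.012), 27)]
strap [(np.float64(0.0), 2606), (np.float64(0.012), 916), (np.float64(-0.004), 361), (np.float64(0.004), 226), (np.float64(0.008), 191), (np.float64(0.016), 60), (np.float64(0.02), 6)]
collar [(np.float64(0.0), 151), (np.float64(0.02), 49), (np.float64(0.004), 35), (np.float64(0.016), 23), (np.float64(0.012), 19), (np.float64(0.008), 18), (np.float64(-0.004), 15)]
low [(np.float64(0.02), 686), (np.float64(0.024), 491), (np.float64(0.028), 399), (np.float64(0.016), 88), (np.float64(0.0), 12)]
high [(np.float64(0.04), 526), (np.float64(0.02), 377), (np.float64(0.024), 116), (np.float64(0.036), 112), (np.float64(0.028), 85), (np.float64(0.032), 66), (np.float64(0.064), 60)]
stake [(np.float64(0
[... 770 characters left out ...]
), 65), (np.float64(0.02), 60), (np.float64(0.024), 57), (np.float64(0.008), 33), (np.float64(0.016), 28), (np.float64(0.012), 27)]
A [(np.float64(0.02), 206), (np.float64(0.024), 159), (np.float64(0.028), 157), (np.float64(0.064), 43), (np.float64(0.06), 29), (np.float64(0.056), 24), (np.float64(0.068), 16)]
B [(np.float64(0.04), 240), (np.float64(0.024), 114), (np.float64(0.044), 109), (np.float64(0.028), 100), (np.float64(0.02), 90), (np.float64(0.032), 55), (np.float64(0.036), 45)]
stake [(np.float64(0.028), 157), (np.float64(0.024), 48), (np.float64(0.064), 43), (np.float64(0.032), 37), (np.float64(0.06), 29), (np.float64(0.052), 27), (np.float64(0.056), 25)]
(319, 778, 3)
(338, 708, 3)
```

View pics/crop1.png

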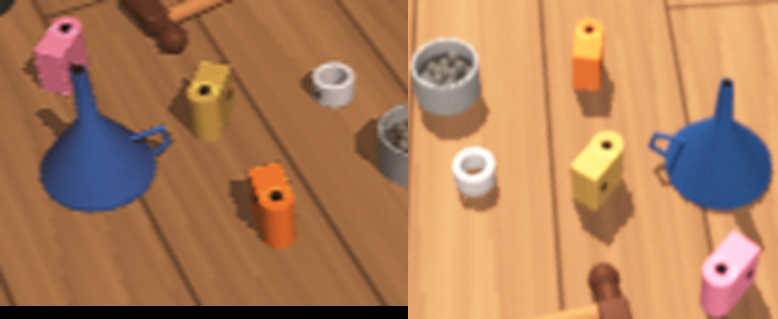

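View pics/crop2.png

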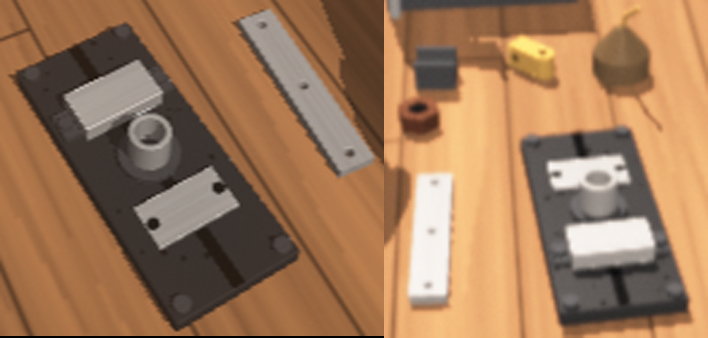

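The crop confirms it: the brass jaw is the yellow block between the funnel and the collar, with orange and pink look-alikes on either side. The high rest is the thick block with ears on the -y side, and the low rest is the plate with two screws on the +y side. Next I'll fit poses.

```bash
cat > m2.py <<'E'
from h import *
spec={'tall':(.036,.052,(215,125,237,155),(265,288,295,325)),'short':(.025,.036,(362,370,402,400),(246,120,272,140)),
'strap':(.007,.019,(312,195,372,268),(210,170,236,226)),'collar':(.016,.028,(254,125,272,143),(220,297,243,318)),
'low':(.0235,.033,(270,262,318,303),(262,163,300,186)),'high':(.036,.046,(240,215,285,255),(270,188,310,212)),'stake':(.055,.072,(262,238,292,268),(274,168,294,192))}
for k,(z0,z1,a,b) in spec.items():
    for n,bx in(('scene',a),('side',b)):
        p,d,T=load(n+'0');W=cloud(n,d,T)[bx[1]:bx[3],bx[0]:bx[2]];C=p[bx[1]:bx[3],bx[0]:bx[2]].astype(int)
        m=(W[...,2]>z0)&(W[...,2]<z1)
        if k in('low','high'): m&=(C.max(-1)>110)
        nn,lab,st,_=cv2.connectedComponentsWithStats(m.astype(np.uint8),connectivity=8)
        m=lab==1+np.argmax(st[1:,4])
        w=W[m];r=cv2.minAreaRect((w[:,:2]*1000).astype(np.float32))
        bp=cv2.boxPoints(r);e=[bp[1]-bp[0],bp[2]-bp[1]];e=max(e,key=np.linalg.norm)
        print(k,n,len(w),'z',round(float(np.median(w[:,2])),4),'c',np.round(r[0],1),'size',np.round(r[1],1),'ang',round(float(np.degrees(np.arctan2(e[1],e[0]))%180),1),'mean',(w[:,:2].mean(0)*1000).round(1))
E
python3 m2.py
python3 - <<'E'
from h import *
for n in('scene','side'):
    optics.get_image(n);T=T_wc(n)
    for nm in ['tall_jaw_mid','short_jaw_mid','strap_mid','collar_mid','rest_low','rest_high','stake','funnel']:
        for r in nets.mark_of(n,nm)[:2]:
            q=T[:3,:3]@np.array(r['position'])+T[:3,3];print(n,nm,q.round(4),round(r['confidence'],2))
print(robot.get_obs()['t'])
E
```

```text
tall scene 133 z 0.0431 c [ 564.4 -365.6] size [52.6 27.4] ang 51.9 mean [ 564.8 -362.9]
tall side 262 z 0.0444 c [ 563.3 -364.7] size [51.  27.1] ang 51.3 mean [ 562.  -367.7]
short scene 512 z 0.0296 c [561.7 366.9] size [26.4 62.2] ang 134.7 mean [561.1 368. ]
short side 97 z 0.0311 c [558.9 365.5] size [31.3 64. ] ang 131.5 mean [558.2 365.6]
strap scene 1146 z 0.0116 c [436.2  38.4] size [201.6  40.5] ang 88.2 mean [436.8  44.9]
strap side 632 z 0.0131 c [434.3  40.1] size [204.9  38.4] ang 88.2 mean [434.4  32.3]
collar scene 73 z 0.0204 c [ 457.9 -349. ] size [34.5 37. ] ang 106.9 mean [ 457.3 -350.1]
collar side 134 z 0.0214 c [ 455.4 -350.1] size [34.4 36.3] ang 134.1 mean [ 455.9 -351.2]
low scene 662 z 0.0259 c [607.4 111. ] size [83.7 46.8] ang 4.4 mean [608.2 111.5]
low side 207 z 0.0275 c [606.2 114.4] size [84.  58.8] ang 5.0 mean [603.3 113.9]
high scene 609 z 0.0397 c [617.4 -18.4] size [84.1 47. ] ang 3.9 mean [618.5 -17.6]
high side 372 z 0.0412 c [616.5 -18.1] size [85.1 51.5] ang 1.9 mean [616.6 -20.2]
stake scene 167 z 0.0629 c [613.4  47.8] size [40.1 36.9] ang
[... 373 characters left out ...]
4594 -0.3509  0.0079] 0.67
scene rest_low [ 6.691e-01 -3.507e-01  1.000e-04] 0.68
scene rest_low [0.604  0.1134 0.0194] 0.66
scene rest_high [ 0.6156 -0.0147  0.0205] 0.76
scene stake [0.6106 0.0435 0.0214] 0.79
scene funnel [ 0.6715 -0.3525 -0.0015] 0.81
side tall_jaw_mid [ 0.5641 -0.2311  0.0184] 0.6
side tall_jaw_mid [ 0.5663 -0.3649  0.0238] 0.59
side short_jaw_mid [0.5654 0.3679 0.0155] 0.54
side strap_mid [0.4304 0.0381 0.0065] 0.62
side collar_mid [ 0.4537 -0.3507  0.0124] 0.8
side rest_low [0.6093 0.1112 0.0218] 0.47
side rest_high [ 0.6158 -0.0178  0.0199] 0.7
side stake [0.6116 0.0474 0.0204] 0.9
side funnel [ 0.6702 -0.3532 -0.0027] 0.7
side funnel [0.5631 0.3696 0.017 ] 0.28
1.05
```

```bash
cat > go.py <<'E'
import sys
from h import *
def plan(x,y,z,yang,off=None):
    o=robot.get_obs();Rc=R.from_quat(o['orientation']);p=np.array(o['position'])
    best=None
    a=np.radians(yang);ty=np.array([np.cos(a),np.sin(a),0]);tz=np.array([0,0,-1.]);tx=np.cross(ty,tz)
    Rt=R.from_matrix(np.stack([tx,ty,tz],1))
    s=Rc.inv().apply(np.array([x,y,z])-p);rv=np.degrees((Rc.inv()*Rt).as_rotvec())
    cur=Rc.as_matrix()[:,1]
    print('t',round(o['t'],2),'pos',p.round(4),'yang',round(float(np.degrees(np.arctan2(cur[1],cur[0]))),1),'w',round(o['width'],4),'F',np.round(o['contact_force'],1),'q1,q7',np.round(o['q'][[0,6]],2) if hasattr(o['q'],'shape') else o['q'])
    print('slide',s.round(4).tolist(),'rot',rv.round(1).tolist(),'rows>=',round(max(np.linalg.norm(s)/.0625,np.linalg.norm(rv)/10.7),1))
plan(*map(float,sys.argv[1:5]))
E
python3 go.py .5605 .3665 .15 44.5
python3 - <<'E'
from h import *
p,d,T=load('scene0');W=cloud('scene',d,T)
for u,v in((427,347),(403,303),(427,335),(325,398)):print(u,v,W[v,u].round(3))
E
```

```text
t 1.05 pos [0.2524 0.599  0.2313] yang 67.2 w 0.0853 F [-0.4  0.3 -0.9] q1,q7 [-1.16 -0.06]
slide [-0.3742, -0.0947, 0.0813] rot [0.0, -0.0, 22.7] rows>= 6.3
427 347 [0.436 0.352 0.016]
403 303 [0.422 0.258 0.019]
427 335 [0.431 0.336 0.036]
325 398 [0.674 0.349 0.065]
```

Call:
jog_arm(steps=[{"slide": [-0.06,-0.015,0.013],"delta_rot": [0,0,5],"fingers": 0.05},{"slide": [-0.12,-0.03,0.026],"delta_rot": [0,0,10],"fingers": 0.05},{"slide": [-0.18,-0.045,0.039],"delta_rot": [0,0,15],"fingers": 0.05},{"slide": [-0.24,-0.06,0.052],"delta_rot": [0,0,20],"fingers": 0.05},{"slide": [-0.3,-0.076,0.065],"delta_rot": [0,0,22.7],"fingers": 0.05}], grip_force=50)

```text
t: 1.68
position: [0.4979, 0.4135, 0.167]
orientation: [0.388, 0.922, 0.0, 0.0]
contact_force: [0.2, 0.7, 0.3]
width: 0.0499
```

```bash
python3 go.py .5605 .3665 .15 44.5
```

```text
t 1.68 pos [0.4979 0.4135 0.167 ] yang 44.4 w 0.0499 F [0.2 0.7 0.3] q1,q7 [-0.84  0.07]
slide [-0.0774, 0.0118, 0.017] rot [0.0, -0.0, -0.1] rows>= 1.3
```

Call:
jog_arm(steps=[{"slide": [-0.045,0.007,0.01],"delta_rot": [0,0,0],"fingers": 0.05},{"slide": [-0.078,0.012,0.017],"delta_rot": [0,0,0],"fingers": 0.05},{"slide": [-0.078,0.012,0.017],"delta_rot": [0,0,0],"fingers": 0.05}])

```text
t: 2.05
position: [0.5624, 0.3633, 0.1492]
orientation: [0.39, 0.921, -0.001, 0.001]
contact_force: [0.1, 0.5, -0.4]
width: 0.0503
```

```bash
python3 go.py .5605 .3665 .006 44.5
python3 - <<'E'
from h import *
shot('wrist','w1')
E
```

```text
t 2.05 pos [0.5624 0.3633 0.1492] yang 44.1 w 0.0503 F [ 0.1  0.5 -0.4] q1,q7 [-0.74  0.2 ]
slide [0.0039, 0.0011, 0.1432] rot [-0.1, 0.1, -0.4] rows>= 2.3
```

View pics/w1.png

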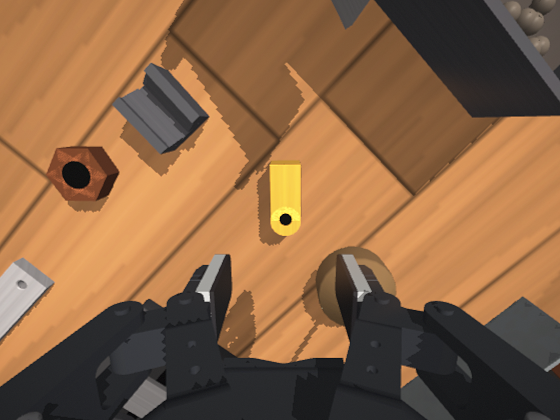

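The wrist view shows the jaw aligned at (286,200), with the V-block and the brown plumb bob (355,285) clear of the fingers. I'll refine from the wrist cloud.

```bash
cat > fit.py <<'E'
import sys
from h import *
def fit(fn,bx,z0,z1,cam='wrist',quiet=False):
    p,d,T=load(fn);W=cloud(cam,d,T)[bx[1]:bx[3],bx[0]:bx[2]]
    m=(W[...,2]>z0)&(W[...,2]<z1)
    nn,lab,st,_=cv2.connectedComponentsWithStats(m.astype(np.uint8),connectivity=8)
    m=lab==1+np.argmax(st[1:,4]);w=W[m]
    r=cv2.minAreaRect((w[:,:2]*1000).astype(np.float32));bp=cv2.boxPoints(r);e=max([bp[1]-bp[0],bp[2]-bp[1]],key=np.linalg.norm)
    print(fn,len(w),'z',round(float(np.median(w[:,2])),4),'c',np.round(r[0],1),'size',np.round(r[1],1),'ang',round(float(np.degrees(np.arctan2(e[1],e[0]))%180),1))
if __name__=='__main__':
    a=sys.argv;fit(a[1],list(map(int,a[2].split(','))),float(a[3]),float(a[4]),a[5] if len(a)>5 else 'wrist')
E
python3 fit.py w1 250,140,320,250 .024 .036
```

```text
w1 2105 z 0.0304 c [560.1 368.7] size [25.4 62.2] ang 134.8
```

Call:
jog_arm(steps=[{"slide": [0.005,0.002,0.05],"delta_rot": [0,0,-0.4],"fingers": 0.05},{"slide": [0.005,0.002,0.1],"delta_rot": [0,0,-0.4],"fingers": 0.05},{"slide": [0.005,0.002,0.143],"delta_rot": [0,0,-0.4],"fingers": 0.05},{"slide": [0.005,0.002,0.143],"delta_rot": [0,0,-0.4],"fingers": 0.05},{"slide": [0.005,0.002,0.143],"delta_rot": [0,0,-0.4],"fingers": 0.0}], grip_force=60)

```text
t: 2.72
position: [0.5581, 0.3743, 0.0092]
orientation: [0.383, 0.924, 0.001, 0.001]
contact_force: [1.0, -0.0, 1.4]
width: 0.0331
```

Call:
jog_arm(steps=[{"slide": [0,0,0],"delta_rot": [0,0,0],"fingers": 0.0},{"slide": [0,0,0],"delta_rot": [0,0,0],"fingers": 0.0},{"slide": [0,0,0],"delta_rot": [0,0,0],"fingers": 0.0},{"slide": [0,0,0],"delta_rot": [0,0,0],"fingers": 0.0}])

```text
t: 3.22
position: [0.5588, 0.374, 0.0101]
orientation: [0.384, 0.923, 0.002, 0.001]
contact_force: [-1.4, 0.4, 6.8]
width: 0.0246
```

```bash
python3 go.py .617 -.0183 .19 94.4
```

```text
t 3.23 pos [0.5588 0.374  0.0101] yang 44.9 w 0.0246 F [-1.4  0.4  6.8] q1,q7 [-0.74  0.22]
slide [-0.3191, -0.2347, -0.181] rot [0.2, 0.1, -49.5] rows>= 7.0
```

Call:
jog_arm(steps=[{"slide": [0,0,-0.02],"delta_rot": [0,0,0],"fingers": 0.0},{"slide": [-0.03,-0.02,-0.07],"delta_rot": [0,0,-5],"fingers": 0.0},{"slide": [-0.08,-0.055,-0.1],"delta_rot": [0,0,-10],"fingers": 0.0},{"slide": [-0.12,-0.085,-0.13],"delta_rot": [0,0,-20],"fingers": 0.0},{"slide": [-0.16,-0.11,-0.14],"delta_rot": [0,0,-30],"fingers": 0.0}])

```text
t: 3.85
position: [0.594, 0.179, 0.1509]
orientation: [0.13, 0.992, 0.001, 0.002]
contact_force: [1.0, -0.1, -4.4]
width: 0.0254
```

```bash
python3 - <<'E'
from h import *
for i in range(3):
  p,d,T=shot('wrist','w2')
  print(robot.get_obs()['position'])
E
python3 go.py .617 -.0183 .17 94.4
```

```text
[0.59664852 0.16901064 0.15166181]
[0.59595033 0.17159052 0.15043776]
[0.59437993 0.17596974 0.14926487]
t 4.0 pos [0.5944 0.176  0.1493] yang 74.4 w 0.0247 F [ 0.2  0.2 -3.1] q1,q7 [-0.45  1.  ]
slide [-0.0742, -0.181, -0.0204] rot [-0.0, 0.2, -20.0] rows>= 3.1
```

View pics/w2.png

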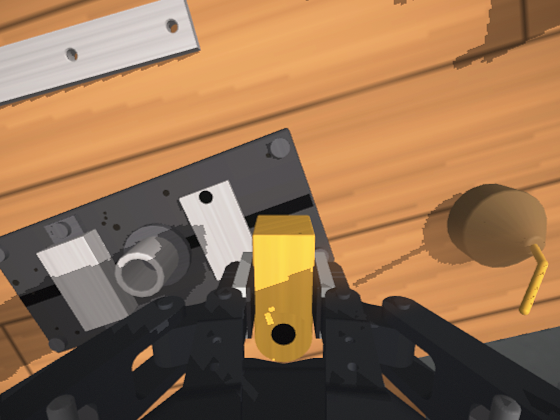

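Jaw is held at (285,280), upright. I'll measure its pose in the tool frame.

```bash
cat > held.py <<'E'
import sys
from h import *
def held(fn,bx,zlo,zhi,color=None):
    z=np.load('pics/'+fn+'.npz');p,d=z['p'],z['d']
    W=cloud('wrist',d,np.array(optics.camera_model('wrist')['T_tool_cam']))[bx[1]:bx[3],bx[0]:bx[2]]
    C=p[bx[1]:bx[3],bx[0]:bx[2]].astype(int)
    m=(W[...,2]>zlo)&(W[...,2]<zhi)
    if color=='y': m&=(C[...,0]-C[...,2]>60)
    w=W[m];print('n',len(w))
    for k in range(3):print('xyz'[k],np.percentile(w[:,k],[1,5,25,50,75,95,99]).round(4))
    # top = min tool z cluster
    h,e=np.histogram(w[:,2],np.arange(zlo,zhi,.002));print([(round(e[i],3),int(h[i])) for i in range(len(h)) if h[i]>15])
    return w
if __name__=='__main__':
    a=sys.argv;held(a[1],list(map(int,a[2].split(','))),float(a[3]),float(a[4]),a[5] if len(a)>5 else None)
E
python3 held.py w2 240,205,330,365 -.05 .03 y
```

```text
n 7940
x [-0.0346 -0.0304 -0.0121  0.0045  0.0194  0.0253  0.0255]
y [-0.0114 -0.0104 -0.0055  0.001   0.0076  0.0125  0.0135]
z [-0.0219 -0.0213 -0.0207 -0.0203 -0.0197 -0.0031  0.0065]
[(np.float64(-0.024), 24), (np.float64(-0.022), 5051), (np.float64(-0.02), 1786), (np.float64(-0.018), 106), (np.float64(-0.016), 88), (np.float64(-0.014), 97), (np.float64(-0.012), 85), (np.float64(-0.01), 81), (np.float64(-0.008), 73), (np.float64(-0.006), 73), (np.float64(-0.004), 78), (np.float64(-0.002), 69), (np.float64(0.0), 70), (np.float64(0.002), 69), (np.float64(0.004), 59), (np.float64(0.006), 59), (np.float64(0.008), 36)]
```

Call:
jog_arm(steps=[{"slide": [-0.015,-0.045,-0.005],"delta_rot": [0,0,-5],"fingers": 0.0},{"slide": [-0.035,-0.095,-0.01],"delta_rot": [0,0,-12],"fingers": 0.0},{"slide": [-0.055,-0.15,-0.01],"delta_rot": [0,0,-17],"fingers": 0.0},{"slide": [-0.07,-0.191,-0.01],"delta_rot": [0,0,-19.5],"fingers": 0.0},{"slide": [-0.07,-0.191,-0.01],"delta_rot": [0,0,-19.5],"fingers": 0.0}])

```text
t: 4.62
position: [0.6098, -0.0266, 0.1573]
orientation: [-0.034, 0.999, -0.001, -0.0]
contact_force: [0.0, 0.6, -3.9]
width: 0.0245
```

Call:
jog_arm(steps=[{"slide": [0,0,0],"delta_rot": [0,0,0],"fingers": 0.0},{"slide": [0,0,0],"delta_rot": [0,0,0],"fingers": 0.0},{"slide": [0,0,0],"delta_rot": [0,0,0],"fingers": 0.0}])

```text
t: 5.0
position: [0.6101, -0.0195, 0.157]
orientation: [-0.039, 0.999, 0.0, -0.0]
contact_force: [0.6, 0.3, -4.3]
width: 0.0246
```

```bash
python3 go.py .6121 -.0197 .051 94.4
python3 - <<'E'
from h import *
p,d,T=shot('wrist','w3')
E
python3 go.py .6121 -.0197 .051 94.4
```

```text
t 5.0 pos [ 0.6101 -0.0195  0.157 ] yang 94.5 w 0.0246 F [ 0.6  0.3 -4.3] q1,q7 [-0.18  1.69]
slide [-0.002, -0.0004, 0.106] rot [0.0, -0.0, 0.1] rows>= 1.7
t 5.05 pos [ 0.6101 -0.0199  0.1571] yang 94.5 w 0.0249 F [ 1.6 -0.5 -4.4] q1,q7 [-0.18  1.69]
slide [-0.002, 0.0, 0.1061] rot [0.0, -0.0, 0.1] rows>= 1.7
```

View pics/w3.png

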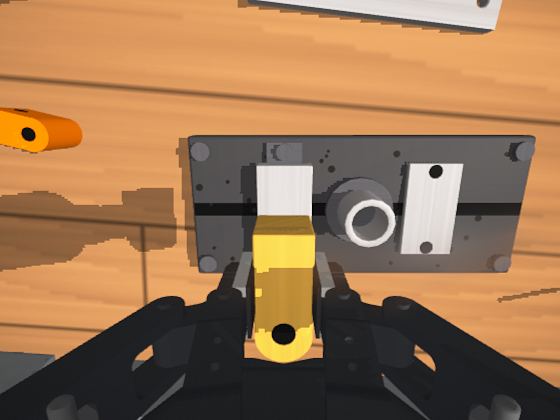

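```bash
python3 fit.py w3 335,190,400,250 .058 .070; python3 fit.py w3 395,155,475,262 .0235 .033;  python3 fit.py w3 180,125,540,280 .012 .023; python3 fit.py w3 250,160,318,225 .035 .045
```

```text
w3 1168 z 0.064 c [611.4  49.2] size [38.9 39.2] ang 171.9
w3 4768 z 0.0266 c [606.4 112.8] size [83.7 47. ] ang 4.7
w3 27543 z 0.0205 c [611.2  49.4] size [129.  300.1] ang 94.5
w3 2763 z 0.0405 c [598.4 -18.2] size [47.3 45.9] ang 4.0
```

Call:
jog_arm(steps=[{"slide": [-0.002,0.001,0.045],"delta_rot": [0,0,0],"fingers": 0.0},{"slide": [-0.002,0.001,0.085],"delta_rot": [0,0,0],"fingers": 0.0},{"slide": [-0.002,0.001,0.1],"delta_rot": [0,0,0],"fingers": 0.0},{"slide": [-0.002,0.001,0.102],"delta_rot": [0,0,0],"fingers": 0.0},{"slide": [-0.002,0.001,0.102],"delta_rot": [0,0,0],"fingers": 0.0}])

```text
t: 5.68
position: [0.6134, -0.0201, 0.0568]
orientation: [-0.038, 0.999, 0.0, 0.001]
contact_force: [-0.1, 0.3, -3.4]
width: 0.0245
```

Call:
jog_arm(steps=[{"slide": [0,0,0],"delta_rot": [0,0,0],"fingers": 0.0},{"slide": [0,0,0],"delta_rot": [0,0,0],"fingers": 0.0}])

```text
t: 5.92
position: [0.6128, -0.0201, 0.0563]
orientation: [-0.038, 0.999, 0.0, 0.001]
contact_force: [0.7, -0.3, -3.8]
width: 0.0247
```

```bash
python3 go.py .612 -.0183 .0505 94.5
```

```text
t 5.92 pos [ 0.6128 -0.0201  0.0563] yang 94.3 w 0.0247 F [ 0.7 -0.3 -3.8] q1,q7 [-0.17  1.7 ]
slide [0.0007, 0.0019, 0.0058] rot [0.0, 0.1, -0.2] rows>= 0.1
```

Call:
jog_arm(steps=[{"slide": [0.001,0.002,0.003],"delta_rot": [0,0,0],"fingers": 0.0},{"slide": [0.001,0.002,0.006],"delta_rot": [0,0,0],"fingers": 0.0},{"slide": [0.001,0.002,0.0065],"delta_rot": [0,0,0],"fingers": 0.0},{"slide": [0.001,0.002,0.0065],"delta_rot": [0,0,0],"fingers": 0.0}])

```text
t: 6.42
position: [0.6108, -0.0177, 0.05]
orientation: [-0.038, 0.999, 0.0, -0.0]
contact_force: [-4.1, 0.9, 5.8]
width: 0.0246
```

Call:
jog_arm(steps=[{"slide": [0,0,0],"delta_rot": [0,0,0],"fingers": 0.03},{"slide": [0,0,0],"delta_rot": [0,0,0],"fingers": 0.04},{"slide": [0,0,0],"delta_rot": [0,0,0],"fingers": 0.04},{"slide": [0,0,0],"delta_rot": [0,0,0],"fingers": 0.04}])

```text
t: 6.92
position: [0.611, -0.0182, 0.0486]
orientation: [-0.038, 0.999, -0.0, 0.0]
contact_force: [-1.1, -0.7, 0.9]
width: 0.0401
```

Call:
jog_arm(steps=[{"slide": [0,0,-0.03],"delta_rot": [0,0,0],"fingers": 0.04},{"slide": [0,0,-0.08],"delta_rot": [0,0,0],"fingers": 0.04},{"slide": [0,0,-0.13],"delta_rot": [0,0,0],"fingers": 0.04},{"slide": [0,0,-0.15],"delta_rot": [0,0,0],"fingers": 0.05},{"slide": [0,0,-0.15],"delta_rot": [0,0,0],"fingers": 0.05}])

```text
t: 7.55
position: [0.6121, -0.0183, 0.2006]
orientation: [-0.038, 0.999, 0.0, 0.002]
contact_force: [-0.2, 0.0, -0.1]
width: 0.05
```

```bash
python3 - <<'E'
from h import *
shot('wrist','w4')
E
python3 go.py .563 -.364 .16 -38.3
```

```text
t 7.6 pos [ 0.611  -0.0182  0.1986] yang 94.4 w 0.0498 F [ 0.7  0.1 -0.9] q1,q7 [-0.19  1.68]
slide [0.0741, -0.3412, 0.0386] rot [0.1, 0.0, 132.7] rows>= 12.4
```

View pics/w4.png

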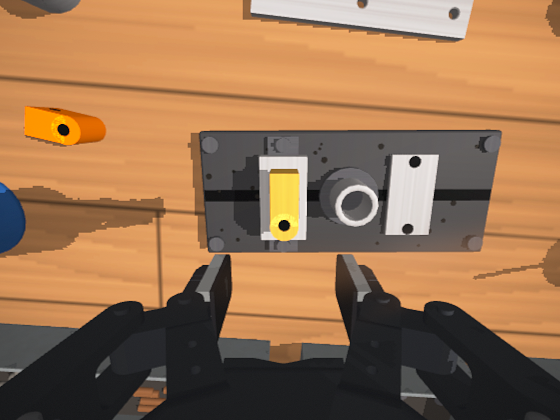

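```bash
python3 fit.py w4 255,160,312,245 .062 .078;python3 fit.py w4 240,150,315,245 .035 .045;python3 fit.py w4 380,150,440,240 .0235 .033;python3 fit.py w4 335,185,380,225 .058 .07; python3 go.py .563 -.364 .16 -38.3
```

```text
w4 1926 z 0.0705 c [616.5 -15.7] size [61.6 25.5] ang 3.7
w4 1937 z 0.0405 c [616.5 -16.7] size [83.3 46.1] ang 4.5
w4 3650 z 0.0266 c [606.3 112.8] size [83.3 46.7] ang 4.7
w4 806 z 0.0641 c [610.9  49.7] size [36.9 39.3] ang 95.4
t 7.6 pos [ 0.611  -0.0182  0.1986] yang 94.4 w 0.0498 F [ 0.7  0.1 -0.9] q1,q7 [-0.19  1.68]
slide [0.0741, -0.3412, 0.0386] rot [0.1, 0.0, 132.7] rows>= 12.4
```

Call:
jog_arm(steps=[{"slide": [0.01,-0.03,0],"delta_rot": [0,0,10],"fingers": 0.05},{"slide": [0.02,-0.06,0],"delta_rot": [0,0,20],"fingers": 0.05},{"slide": [0.03,-0.09,0],"delta_rot": [0,0,30],"fingers": 0.05},{"slide": [0.04,-0.12,0],"delta_rot": [0,0,40],"fingers": 0.05},{"slide": [0.05,-0.15,0],"delta_rot": [0,0,50],"fingers": 0.05}])

```text
t: 8.22
position: [0.571, -0.1722, 0.1962]
orientation: [0.391, 0.921, -0.0, -0.002]
contact_force: [-0.0, -0.6, 0.5]
width: 0.0499
```

```bash
python3 go.py .563 -.364 .16 -38.3
```

```text
t 8.22 pos [ 0.571  -0.1722  0.1962] yang 44.0 w 0.0499 F [-0.  -0.6  0.5] q1,q7 [-0.09  1.09]
slide [-0.1325, -0.1389, 0.0361] rot [-0.2, -0.0, 82.3] rows>= 7.7
```

Call:
jog_arm(steps=[{"slide": [-0.025,-0.025,0],"delta_rot": [0,0,10],"fingers": 0.05},{"slide": [-0.05,-0.05,0],"delta_rot": [0,0,20],"fingers": 0.05},{"slide": [-0.075,-0.075,0.01],"delta_rot": [0,0,30],"fingers": 0.05},{"slide": [-0.1,-0.1,0.02],"delta_rot": [0,0,40],"fingers": 0.05},{"slide": [-0.133,-0.139,0.036],"delta_rot": [0,0,50],"fingers": 0.05}])

```text
t: 8.85
position: [0.5664, -0.3628, 0.1602]
orientation: [0.742, 0.67, 0.0, -0.001]
contact_force: [-0.1, 0.4, -1.0]
width: 0.05
```

Call:
jog_arm(steps=[{"slide": [0,0,0],"delta_rot": [0,0,10],"fingers": 0.05},{"slide": [0,0,0],"delta_rot": [0,0,20],"fingers": 0.05},{"slide": [0,0,0],"delta_rot": [0,0,30],"fingers": 0.05},{"slide": [0,0,0],"delta_rot": [0,0,32],"fingers": 0.05},{"slide": [0,0,0],"delta_rot": [0,0,32],"fingers": 0.05}])

```text
t: 9.48
position: [0.5655, -0.3634, 0.1613]
orientation: [0.897, 0.442, -0.001, -0.001]
contact_force: [0.0, -0.3, -0.5]
width: 0.05
```

Call:
jog_arm(steps=[{"slide": [0,0,0],"delta_rot": [0,0,0],"fingers": 0.05},{"slide": [0,0,0],"delta_rot": [0,0,0],"fingers": 0.05}])

```text
t: 9.72
position: [0.566, -0.3638, 0.1626]
orientation: [0.897, 0.441, 0.0, -0.0]
contact_force: [0.6, -0.2, -0.2]
width: 0.0499
```

```bash
python3 - <<'E'
from h import *
shot('wrist','w5')
E
python3 go.py .563 -.364 .010 -38.3
```

```text
t 9.78 pos [ 0.566  -0.3639  0.1626] yang -37.6 w 0.0498 F [0.2 0.4 0.4] q1,q7 [0.02 0.09]
slide [-0.0019, -0.0023, 0.1526] rot [0.0, -0.0, 0.7] rows>= 2.4
```

View pics/w5.png

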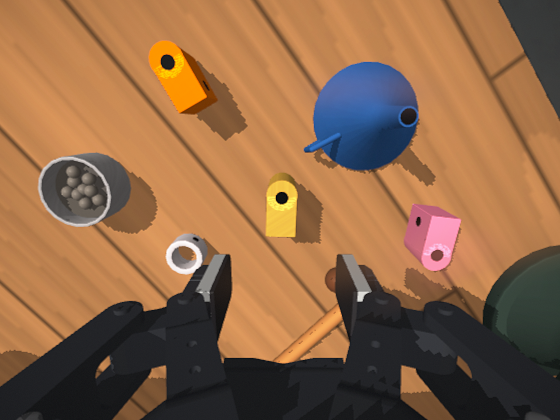

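```bash
python3 fit.py w5 255,180,310,245 .038 .050
python3 - <<'E'
from h import *
p,d,T=load('w5');W=cloud('wrist',d,T)
for u,v in((332,278),(250,205),(185,255),(262,345),(315,325)):print(u,v,W[v,u].round(3))
p,d,T=load('scene0');W=cloud('scene',d,T)
for u,v in((210,114),(215,122),(203,108)):print(u,v,W[v,u].round(3))
E
```

```text
w5 1647 z 0.0445 c [ 563.2 -363.5] size [50. 26.] ang 50.7
332 278 [ 0.556 -0.455  0.021]
250 205 [ 0.534 -0.351 -0.   ]
185 255 [ 0.447 -0.351  0.001]
262 345 [ 0.442 -0.484  0.001]
315 325 [ 0.508 -0.492  0.013]
210 114 [ 0.565 -0.487  0.026]
215 122 [ 0.563 -0.454  0.019]
203 108 [ 0.573 -0.526  0.023]
```

Call:
jog_arm(steps=[{"slide": [-0.0015,-0.0025,0.04],"delta_rot": [0,0,1.7],"fingers": 0.05},{"slide": [-0.0015,-0.0025,0.09],"delta_rot": [0,0,1.7],"fingers": 0.05},{"slide": [-0.0015,-0.0025,0.13],"delta_rot": [0,0,1.7],"fingers": 0.05},{"slide": [-0.0015,-0.0025,0.15],"delta_rot": [0,0,1.7],"fingers": 0.05},{"slide": [-0.0015,-0.0025,0.15],"delta_rot": [0,0,1.7],"fingers": 0.05}])

```text
t: 10.4
position: [0.5625, -0.3631, 0.0116]
orientation: [0.904, 0.428, -0.001, -0.001]
contact_force: [0.5, -0.3, 0.2]
width: 0.0498
```

Call:
jog_arm(steps=[{"slide": [0,0,0],"delta_rot": [0,0,0],"fingers": 0.05},{"slide": [0,0,0],"delta_rot": [0,0,0],"fingers": 0.0},{"slide": [0,0,0],"delta_rot": [0,0,0],"fingers": 0.0},{"slide": [0,0,0],"delta_rot": [0,0,0],"fingers": 0.0},{"slide": [0,0,0],"delta_rot": [0,0,0],"fingers": 0.0}])

```text
t: 11.02
position: [0.564, -0.364, 0.0145]
orientation: [0.904, 0.428, 0.001, 0.001]
contact_force: [-0.6, 0.5, 6.1]
width: 0.0252
```

Call:
jog_arm(steps=[{"slide": [0,0,-0.01],"delta_rot": [0,0,0],"fingers": 0.0},{"slide": [0,0,-0.05],"delta_rot": [0,0,0],"fingers": 0.0},{"slide": [0,0,-0.1],"delta_rot": [0,0,0],"fingers": 0.0},{"slide": [0,0,-0.15],"delta_rot": [0,0,0],"fingers": 0.0},{"slide": [0,0,-0.16],"delta_rot": [0,0,0],"fingers": 0.0}])

```text
t: 11.65
position: [0.5644, -0.3649, 0.1765]
orientation: [0.904, 0.428, 0.002, 0.003]
contact_force: [0.5, -0.6, -5.5]
width: 0.0252
```

```bash
python3 - <<'E'
from h import *
shot('wrist','w6')
E
python3 held.py w6 235,190,335,365 -.06 .03 y; python3 go.py .606 .113 .18 -85.5; python3 go.py .606 .113 .18 94.5
```

```text
n 7652
x [-0.0237 -0.0213 -0.0093  0.0047  0.0197  0.0246  0.025 ]
y [-0.0133 -0.0122 -0.0072 -0.0009  0.0056  0.0105  0.0117]
z [-0.0313 -0.0308 -0.0302 -0.0297 -0.029  -0.0002  0.0111]
[(np.float64(-0.032), 2573), (np.float64(-0.03), 3501), (np.float64(-0.028), 117), (np.float64(-0.026), 108), (np.float64(-0.024), 95), (np.float64(-0.022), 104), (np.float64(-0.02), 81), (np.float64(-0.018), 89), (np.float64(-0.016), 81), (np.float64(-0.014), 88), (np.float64(-0.012), 66), (np.float64(-0.01), 82), (np.float64(-0.008), 67), (np.float64(-0.006), 68), (np.float64(-0.004), 69), (np.float64(-0.002), 62), (np.float64(0.0), 58), (np.float64(0.002), 59), (np.float64(0.004), 48), (np.float64(0.006), 63), (np.float64(0.008), 51), (np.float64(0.01), 48), (np.float64(0.012), 44)]
t 11.7 pos [ 0.5639 -0.3643  0.1754] yang -39.4 w 0.025 F [-0.  -1.  -3.9] q1,q7 [0.01 0.06]
slide [0.3957, -0.2701, -0.0052] rot [0.2, -0.2, 46.1] rows>= 7.7
t 11.7 pos [ 0.5639 -0.3643  0.1754] yang -39.4 w 0.025 F [-0.  -1.  -3.9] q1,q7 [0.01 0.06]
slide [0.3957, -0.2701, -0.0052] rot [0.2, 0.2, -133.9] rows>= 12.5
```

View pics/w6.png

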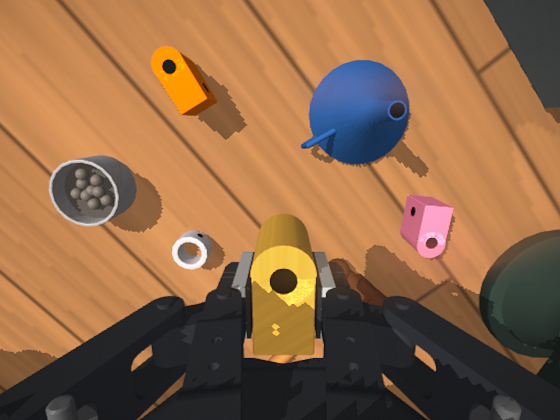

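Call:
jog_arm(steps=[{"slide": [0.04,-0.027,0],"delta_rot": [0,0,5],"fingers": 0.0},{"slide": [0.085,-0.058,0],"delta_rot": [0,0,10],"fingers": 0.0},{"slide": [0.13,-0.09,0],"delta_rot": [0,0,16],"fingers": 0.0},{"slide": [0.175,-0.12,0],"delta_rot": [0,0,22],"fingers": 0.0},{"slide": [0.22,-0.15,0],"delta_rot": [0,0,28],"fingers": 0.0}])

```text
t: 12.32
position: [0.5849, -0.0959, 0.1698]
orientation: [0.981, 0.195, -0.002, -0.001]
contact_force: [0.2, 0.1, -5.0]
width: 0.0252
```

```bash
python3 go.py .6064 .1128 .17 -85.4
```

```text
t 12.32 pos [ 0.5849 -0.0959  0.1698] yang -67.5 w 0.0252 F [ 0.2  0.1 -5. ] q1,q7 [-0.5  -0.89]
slide [0.0997, -0.1846, -0.0002] rot [-0.1, 0.2, 17.9] rows>= 3.4
```

Call:
jog_arm(steps=[{"slide": [0.025,-0.045,0],"delta_rot": [0,0,5],"fingers": 0.0},{"slide": [0.05,-0.09,0],"delta_rot": [0,0,10],"fingers": 0.0},{"slide": [0.075,-0.138,0],"delta_rot": [0,0,15],"fingers": 0.0},{"slide": [0.1,-0.185,0],"delta_rot": [0,0,18],"fingers": 0.0},{"slide": [0.1,-0.185,0],"delta_rot": [0,0,18],"fingers": 0.0}])

```text
t: 12.95
position: [0.6053, 0.1192, 0.1691]
orientation: [0.999, 0.046, -0.003, -0.001]
contact_force: [0.4, 0.0, -4.0]
width: 0.0253
```

Call:
jog_arm(steps=[{"slide": [0,0,0],"delta_rot": [0,0,0],"fingers": 0.0},{"slide": [0,0,0],"delta_rot": [0,0,0],"fingers": 0.0},{"slide": [0,0,0],"delta_rot": [0,0,0],"fingers": 0.0}])

```text
t: 13.32
position: [0.6075, 0.1093, 0.1724]
orientation: [0.999, 0.039, -0.0, 0.0]
contact_force: [-0.1, 0.6, -4.6]
width: 0.0252
```

```bash
python3 go.py .6064 .1128 .0405 -85.4
```

```text
t 13.32 pos [0.6075 0.1093 0.1724] yang -85.5 w 0.0252 F [-0.1  0.6 -4.6] q1,q7 [-0.78 -1.54]
slide [-0.0008, -0.0036, 0.1319] rot [0.0, 0.0, -0.1] rows>= 2.1
```

Call:
jog_arm(steps=[{"slide": [-0.001,-0.0036,0.045],"delta_rot": [0,0,0],"fingers": 0.0},{"slide": [-0.001,-0.0036,0.09],"delta_rot": [0,0,0],"fingers": 0.0},{"slide": [-0.001,-0.0036,0.118],"delta_rot": [0,0,0],"fingers": 0.0},{"slide": [-0.001,-0.0036,0.126],"delta_rot": [0,0,0],"fingers": 0.0},{"slide": [-0.001,-0.0036,0.126],"delta_rot": [0,0,0],"fingers": 0.0}])

```text
t: 13.95
position: [0.6068, 0.1141, 0.047]
orientation: [0.999, 0.04, 0.0, 0.0]
contact_force: [1.8, -0.0, -4.5]
width: 0.0252
```

Call:
jog_arm(steps=[{"slide": [0,0,0],"delta_rot": [0,0,0],"fingers": 0.0},{"slide": [0,0,0],"delta_rot": [0,0,0],"fingers": 0.0}])

```text
t: 14.2
position: [0.6074, 0.1147, 0.0481]
orientation: [0.999, 0.041, 0.001, -0.0]
contact_force: [0.1, 0.4, -4.2]
width: 0.025
```

```bash
python3 go.py .6064 .1128 .0405 -85.4
```

```text
t 14.2 pos [0.6074 0.1147 0.0481] yang -85.3 w 0.025 F [ 0.1  0.4 -4.2] q1,q7 [-0.74 -1.48]
slide [-0.0011, 0.0018, 0.0076] rot [-0.0, -0.1, 0.1] rows>= 0.1
```

Call:
jog_arm(steps=[{"slide": [-0.001,0.0018,0.004],"delta_rot": [0,0,0],"fingers": 0.0},{"slide": [-0.001,0.0018,0.007],"delta_rot": [0,0,0],"fingers": 0.0},{"slide": [-0.001,0.0018,0.0085],"delta_rot": [0,0,0],"fingers": 0.0},{"slide": [-0.001,0.0018,0.0085],"delta_rot": [0,0,0],"fingers": 0.0}])

```text
t: 14.7
position: [0.6055, 0.1123, 0.0404]
orientation: [0.999, 0.04, -0.0, -0.001]
contact_force: [-7.2, -1.2, 12.7]
width: 0.0254
```

Call:
jog_arm(steps=[{"slide": [0,0,-0.001],"delta_rot": [0,0,0],"fingers": 0.03},{"slide": [0,0,-0.001],"delta_rot": [0,0,0],"fingers": 0.04},{"slide": [0,0,-0.001],"delta_rot": [0,0,0],"fingers": 0.04},{"slide": [0,0,-0.001],"delta_rot": [0,0,0],"fingers": 0.04}])

```text
t: 15.2
position: [0.6055, 0.1126, 0.039]
orientation: [0.999, 0.041, 0.0, 0.0]
contact_force: [-0.3, -1.6, -0.5]
width: 0.04
```

Call:
jog_arm(steps=[{"slide": [0,0,-0.03],"delta_rot": [0,0,0],"fingers": 0.04},{"slide": [0,0,-0.08],"delta_rot": [0,0,0],"fingers": 0.04},{"slide": [0,0,-0.13],"delta_rot": [0,0,0],"fingers": 0.05},{"slide": [0,0,-0.15],"delta_rot": [0,0,0],"fingers": 0.06},{"slide": [0,0,-0.15],"delta_rot": [0,0,0],"fingers": 0.06}])

```text
t: 15.82
position: [0.6062, 0.1128, 0.1901]
orientation: [0.999, 0.041, 0.001, -0.0]
contact_force: [-0.4, -0.7, 0.4]
width: 0.0598
```

```bash
python3 - <<'E'
from h import *
shot('wrist','w7');shot('scene','s7')
E
python3 go.py .4355 .0395 .15 -1.8
```

```text
t 15.93 pos [0.6045 0.1127 0.1873] yang -85.3 w 0.0601 F [ 0.2 -0.2 -0.4] q1,q7 [-0.8  -1.55]
slide [-0.1743, 0.0592, 0.0378] rot [-0.1, 0.1, -83.5] rows>= 7.8
```

View pics/w7.png

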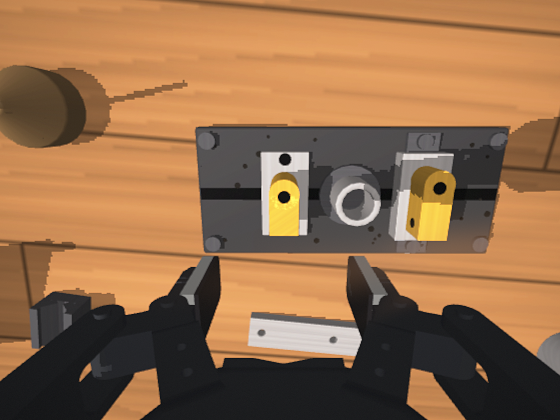

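View pics/s7.png

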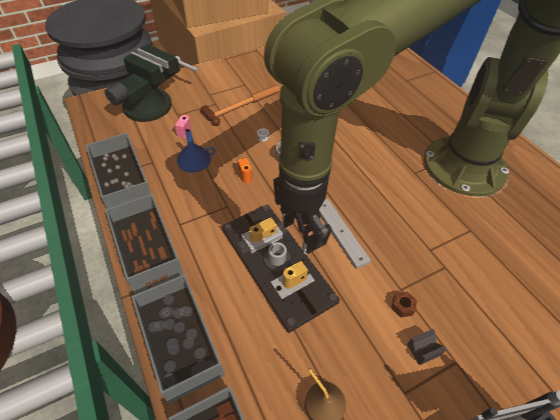

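```bash
python3 fit.py w7 255,150,315,250 .062 .078; python3 fit.py w7 400,150,470,250 .062 .078;python3 fit.py w7 255,145,312,240 .0235 .033;python3 fit.py w7 330,175,385,230 .058 .069;python3 fit.py w7 390,145,460,245 .035 .045
```

```text
w7 1649 z 0.0705 c [604.7 113.4] size [49.6 26.1] ang 5.2
w7 2329 z 0.0703 c [616.6 -16.1] size [61.8 27.2] ang 4.4
w7 2127 z 0.0265 c [606.  112.5] size [84.3 46.1] ang 4.5
w7 913 z 0.064 c [611.7  49.4] size [39. 39.] ang 96.2
w7 1893 z 0.0403 c [616.4 -17.1] size [84.3 47.1] ang 4.4
```

Call:
jog_arm(steps=[{"slide": [-0.035,0.012,0],"delta_rot": [0,0,-10],"fingers": 0.06},{"slide": [-0.07,0.024,0],"delta_rot": [0,0,-20],"fingers": 0.06},{"slide": [-0.1,0.036,0],"delta_rot": [0,0,-30],"fingers": 0.06},{"slide": [-0.135,0.048,0],"delta_rot": [0,0,-40],"fingers": 0.06},{"slide": [-0.17,0.059,0],"delta_rot": [0,0,-50],"fingers": 0.06}])

```text
t: 16.55
position: [0.4384, 0.0395, 0.1869]
orientation: [0.887, 0.462, -0.002, 0.0]
contact_force: [-0.5, -0.8, -0.1]
width: 0.0601
```

Call:
jog_arm(steps=[{"slide": [0,0,0],"delta_rot": [0,0,-10],"fingers": 0.06},{"slide": [0,0,0],"delta_rot": [0,0,-20],"fingers": 0.06},{"slide": [0,0,0],"delta_rot": [0,0,-30],"fingers": 0.06},{"slide": [0,0,0],"delta_rot": [0,0,-33.5],"fingers": 0.06},{"slide": [0,0,0],"delta_rot": [0,0,-33.5],"fingers": 0.06}])

```text
t: 17.18
position: [0.4397, 0.04, 0.1874]
orientation: [0.718, 0.696, -0.002, -0.0]
contact_force: [0.4, -0.6, 0.5]
width: 0.0599
```

Call:
jog_arm(steps=[{"slide": [0,0,0],"delta_rot": [0,0,0],"fingers": 0.06},{"slide": [0,0,0],"delta_rot": [0,0,0],"fingers": 0.06}])

```text
t: 17.42
position: [0.4406, 0.04, 0.1887]
orientation: [0.719, 0.695, -0.0, -0.0]
contact_force: [-0.7, -0.6, 0.9]
width: 0.06
```

```bash
python3 - <<'E'
from h import *
shot('wrist','w8')
E
python3 go.py .4355 .0395 .004 -1.8
```

```text
t 17.48 pos [0.4407 0.04   0.1888] yang -1.9 w 0.0601 F [-0.3 -0.4  0.7] q1,q7 [-0.89 -0.28]
slide [-0.0006, -0.0051, 0.1848] rot [-0.0, 0.0, -0.1] rows>= 3.0
```

View pics/w8.png

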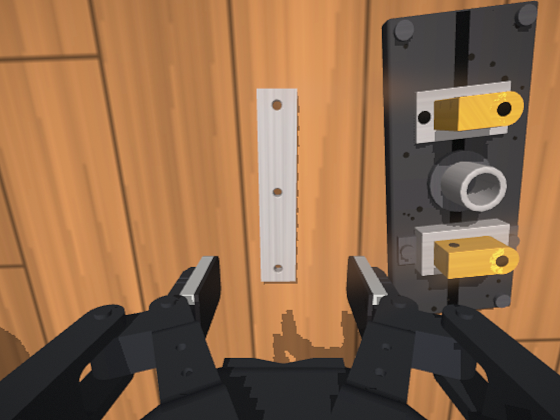

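Both jaws stand within about 1.5 mm of their rests' centres. The strap is at (277,185).

```bash
python3 fit.py w8 245,75,310,300 .007 .018
python3 - <<'E'
from h import *
p,d,T=load('w8');W=cloud('wrist',d,T)
for u,v in((277,191),(277,104),(278,268)):
    print(W[v-6:v+7:12,u-6:u+7:12].reshape(-1,3).mean(0).round(4))
E
```

```text
w8 7057 z 0.0125 c [434.4  40. ] size [200.1  38.1] ang 88.2
[0.4341 0.0425 0.0127]
[0.4374 0.1265 0.0131]
[ 0.4319 -0.0437  0.012 ]
```

Call:
jog_arm(steps=[{"slide": [0,-0.0062,0.05],"delta_rot": [0,0,0],"fingers": 0.06},{"slide": [0,-0.0062,0.1],"delta_rot": [0,0,0],"fingers": 0.06},{"slide": [0,-0.0062,0.15],"delta_rot": [0,0,0],"fingers": 0.06},{"slide": [0,-0.0062,0.178],"delta_rot": [0,0,0],"fingers": 0.055},{"slide": [0,-0.0062,0.182],"delta_rot": [0,0,0],"fingers": 0.055}])

```text
t: 18.1
position: [0.433, 0.0395, 0.0055]
orientation: [0.719, 0.695, -0.002, -0.0]
contact_force: [-0.0, -0.5, 0.0]
width: 0.0548
```

Call:
jog_arm(steps=[{"slide": [0,0,0],"delta_rot": [0,0,0],"fingers": 0.055},{"slide": [0,0,0],"delta_rot": [0,0,0],"fingers": 0.055},{"slide": [0,0,0],"delta_rot": [0,0,0],"fingers": 0.055}])

```text
t: 18.48
position: [0.4356, 0.0407, 0.0082]
orientation: [0.718, 0.696, 0.001, 0.0]
contact_force: [-0.5, 0.2, -0.3]
width: 0.0553
```

```bash
python3 go.py .4345 .0402 .001 -1.8
```

```text
t 18.48 pos [0.4356 0.0407 0.0082] yang -1.8 w 0.0553 F [-0.5  0.2 -0.3] q1,q7 [-0.87 -0.06]
slide [-0.0005, -0.0011, 0.0072] rot [0.1, -0.1, -0.0] rows>= 0.1
```

Call:
jog_arm(steps=[{"slide": [-0.0005,-0.001,0.007],"delta_rot": [0,0,0],"fingers": 0.055},{"slide": [-0.0005,-0.001,0.007],"delta_rot": [0,0,0],"fingers": 0.04},{"slide": [-0.0005,-0.001,0.007],"delta_rot": [0,0,0],"fingers": 0.02},{"slide": [-0.0005,-0.001,0.007],"delta_rot": [0,0,0],"fingers": 0.02},{"slide": [-0.0005,-0.001,0.007],"delta_rot": [0,0,0],"fingers": 0.02}], grip_force=80)

```text
t: 19.1
position: [0.434, 0.0397, 0.0004]
orientation: [0.718, 0.696, 0.0, 0.0]
contact_force: [-0.7, -1.3, 4.4]
width: 0.0355
```

Call:
jog_arm(steps=[{"slide": [0,0,0],"delta_rot": [0,0,0],"fingers": 0.02},{"slide": [0,0,-0.01],"delta_rot": [0,0,0],"fingers": 0.02},{"slide": [0,0,-0.03],"delta_rot": [0,0,0],"fingers": 0.02},{"slide": [0,0,-0.06],"delta_rot": [0,0,0],"fingers": 0.02},{"slide": [0,0,-0.1],"delta_rot": [0,0,0],"fingers": 0.02}])

```text
t: 19.73
position: [0.4312, 0.0392, 0.0995]
orientation: [0.719, 0.695, -0.002, -0.001]
contact_force: [0.4, 1.5, -7.3]
width: 0.0353
```

Call:
jog_arm(steps=[{"slide": [0,0,-0.045],"delta_rot": [0,0,0],"fingers": 0.02},{"slide": [0,0,-0.075],"delta_rot": [0,0,0],"fingers": 0.02},{"slide": [0,0,-0.075],"delta_rot": [0,0,0],"fingers": 0.02},{"slide": [0,0,-0.075],"delta_rot": [0,0,0],"fingers": 0.02}])

```text
t: 20.23
position: [0.4319, 0.0394, 0.1731]
orientation: [0.718, 0.696, -0.002, -0.001]
contact_force: [0.0, -0.1, -7.6]
width: 0.0356
```

```bash
python3 - <<'E'
from h import *
shot('wrist','w9');shot('side','d9')
E
python3 go.py .6115 .0494 .16 4.4; python3 held.py w9 230,30,330,400 -.02 .03
```

```text
t 20.32 pos [0.432  0.0393 0.1729] yang -1.9 w 0.036 F [ 0.6 -0.4 -7.5] q1,q7 [-0.93 -0.29]
slide [0.0159, 0.1792, 0.0122] rot [-0.2, 0.1, -6.3] rows>= 2.9
n 28581
x [-0.04   -0.0315  0.0062  0.0426  0.0736  0.0961  0.1   ]
y [-0.0189 -0.0174 -0.0099 -0.0003  0.0092  0.0166  0.0183]
z [-0.014  -0.013  -0.0124 -0.0119 -0.0115 -0.0108 -0.0087]
[(np.float64(-0.02), 90), (np.float64(-0.018), 90), (np.float64(-0.016), 103), (np.float64(-0.014), 12732), (np.float64(-0.012), 15205), (np.float64(-0.01), 109), (np.float64(-0.008), 85), (np.float64(-0.006), 64), (np.float64(-0.004), 49), (np.float64(-0.002), 51)]
```

View pics/w9.png

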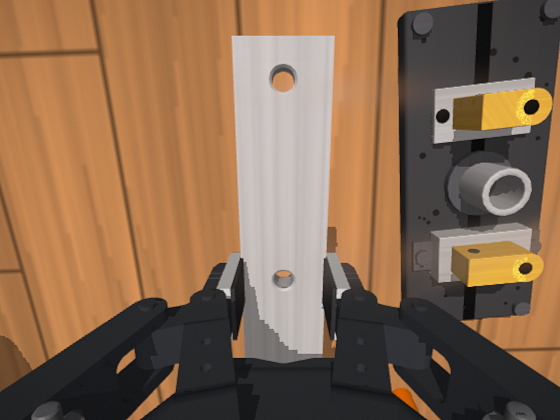

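View pics/d9.png

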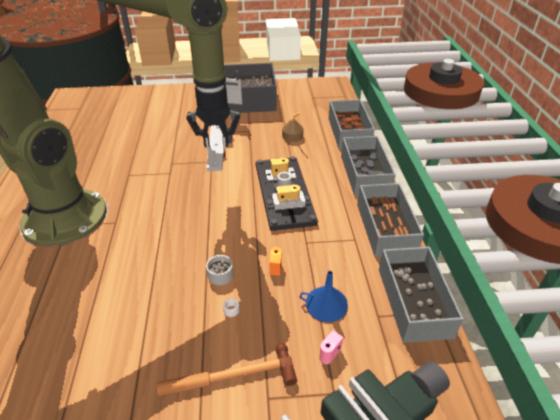

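Run:
```python
from h import *
z=np.load('pics/w9.npz');m=optics.camera_model('wrist')
W=cloud('wrist',z['d'],np.array(m['T_tool_cam']))
w=W[35:350,230:335].reshape(-1,3);w=w[(w[:,2]>-.016)&(w[:,2]<-.008)&(abs(w[:,1])<.017)]
c=np.linalg.lstsq(np.c_[w[:,:2],np.ones(len(w))],w[:,2],rcond=None)[0];print('plane',c.round(4))
print('xmax',np.percentile(w[:,0],99.8))
for u,v in((283,279),(283,78)):print(np.nanmean(np.stack([W[v,u-16],W[v,u+16]]),0).round(4))
o=robot.get_obs();print(R.from_quat(o['orientation']).as_matrix()[:,2])
```

```text
plane [-0.0007  0.0006 -0.0119]
xmax 0.1007697165015045
[ 0.0016 -0.0002 -0.0118]
[ 0.0864 -0.0002 -0.012 ]
[-0.00381464 -0.00174427 -0.9999912 ]
```

Call:
jog_arm(steps=[{"slide": [0.004,0.045,0],"delta_rot": [0,0,-1.5],"fingers": 0.02},{"slide": [0.008,0.09,0],"delta_rot": [0,0,-3],"fingers": 0.02},{"slide": [0.012,0.14,0.01],"delta_rot": [0,0,-4.5],"fingers": 0.02},{"slide": [0.015,0.179,0.02],"delta_rot": [0,0,-6.3],"fingers": 0.02},{"slide": [0.015,0.179,0.02],"delta_rot": [0,0,-6.3],"fingers": 0.02}])

```text
t: 20.95
position: [0.6135, 0.0491, 0.1506]
orientation: [0.679, 0.734, -0.004, 0.0]
contact_force: [-1.7, 0.1, -7.8]
width: 0.0358
```

Call:
jog_arm(steps=[{"slide": [0,0,0],"delta_rot": [0,0,0],"fingers": 0.02},{"slide": [0,0,0],"delta_rot": [0,0,0],"fingers": 0.02},{"slide": [0,0,0],"delta_rot": [0,0,0],"fingers": 0.02}])

```text
t: 21.32
position: [0.6126, 0.0493, 0.1557]
orientation: [0.679, 0.734, 0.001, -0.0]
contact_force: [0.2, -0.6, -7.3]
width: 0.0356
```

```bash
python3 go.py .6116 .0484 .076 4.4
```

```text
t 21.32 pos [0.6126 0.0493 0.1557] yang 4.5 w 0.0356 F [ 0.2 -0.6 -7.3] q1,q7 [-0.79  0.18]
slide [-0.0009, -0.0011, 0.0797] rot [0.0, -0.1, 0.1] rows>= 1.3
```

Call:
jog_arm(steps=[{"slide": [-0.001,-0.001,0.03],"delta_rot": [0,0,0],"fingers": 0.02},{"slide": [-0.001,-0.001,0.055],"delta_rot": [0,0,0],"fingers": 0.02},{"slide": [-0.001,-0.001,0.07],"delta_rot": [0,0,0],"fingers": 0.02},{"slide": [-0.001,-0.001,0.078],"delta_rot": [0,0,0],"fingers": 0.02},{"slide": [-0.001,-0.001,0.078],"delta_rot": [0,0,0],"fingers": 0.02}])

```text
t: 21.95
position: [0.6122, 0.048, 0.0773]
orientation: [0.679, 0.734, 0.0, 0.0]
contact_force: [0.4, -0.6, -7.6]
width: 0.0357
```

Call:
jog_arm(steps=[{"slide": [0,0,0],"delta_rot": [0,0,0],"fingers": 0.02},{"slide": [0,0,0],"delta_rot": [0,0,0],"fingers": 0.02},{"slide": [0,0,0],"delta_rot": [0,0,0],"fingers": 0.02}])

```text
t: 22.32
position: [0.6124, 0.0479, 0.0776]
orientation: [0.679, 0.734, 0.0, 0.0]
contact_force: [-0.9, -0.3, -7.5]
width: 0.0358
```

```bash
python3 go.py .6116 .0484 .0710 4.4
```

```text
t 22.32 pos [0.6124 0.0479 0.0776] yang 4.5 w 0.0358 F [-0.9 -0.3 -7.5] q1,q7 [-0.75  0.23]
slide [0.0005, -0.0008, 0.0066] rot [0.0, -0.0, 0.1] rows>= 0.1
```

Call:
jog_arm(steps=[{"slide": [0.0005,-0.001,0.003],"delta_rot": [0,0,0],"fingers": 0.02},{"slide": [0.0005,-0.001,0.005],"delta_rot": [0,0,0],"fingers": 0.02},{"slide": [0.0005,-0.001,0.006],"delta_rot": [0,0,0],"fingers": 0.02},{"slide": [0.0005,-0.001,0.0065],"delta_rot": [0,0,0],"fingers": 0.02},{"slide": [0.0005,-0.001,0.0065],"delta_rot": [0,0,0],"fingers": 0.02}])

```text
t: 22.95
position: [0.6112, 0.0483, 0.0706]
orientation: [0.679, 0.734, 0.0, 0.0]
contact_force: [-0.3, 0.1, -7.8]
width: 0.0355
```

Call:
jog_arm(steps=[{"slide": [0,0,0.0005],"delta_rot": [0,0,0],"fingers": 0.02},{"slide": [0,0,0.001],"delta_rot": [0,0,0],"fingers": 0.02},{"slide": [0,0,0.001],"delta_rot": [0,0,0],"fingers": 0.02}])

```text
t: 23.32
position: [0.6112, 0.0483, 0.0706]
orientation: [0.679, 0.734, 0.0, -0.0]
contact_force: [-4.3, -0.5, 4.1]
width: 0.0357
```

Call:
jog_arm(steps=[{"slide": [0,0,0],"delta_rot": [0,0,0],"fingers": 0.04},{"slide": [0,0,0],"delta_rot": [0,0,0],"fingers": 0.055},{"slide": [0,0,0],"delta_rot": [0,0,0],"fingers": 0.055},{"slide": [0,0,0],"delta_rot": [0,0,0],"fingers": 0.055}])

```text
t: 23.82
position: [0.6113, 0.0484, 0.0697]
orientation: [0.679, 0.734, 0.0, 0.0]
contact_force: [0.5, -0.3, -1.1]
width: 0.0551
```

Call:
jog_arm(steps=[{"slide": [0,0,-0.02],"delta_rot": [0,0,0],"fingers": 0.055},{"slide": [0,0,-0.06],"delta_rot": [0,0,0],"fingers": 0.055},{"slide": [0,0,-0.1],"delta_rot": [0,0,0],"fingers": 0.06},{"slide": [0,0,-0.13],"delta_rot": [0,0,0],"fingers": 0.06},{"slide": [0,0,-0.13],"delta_rot": [0,0,0],"fingers": 0.06}])

```text
t: 24.45
position: [0.6131, 0.048, 0.2038]
orientation: [0.679, 0.734, 0.003, 0.002]
contact_force: [0.4, -0.3, 0.2]
width: 0.06
```

```bash
python3 - <<'E'
from h import *
shot('wrist','w10')
E
python3 go.py .457 -.350 .16 -37; python3 fit.py w10 200,20,380,420 .077 .088
```

```text
t 24.5 pos [0.612  0.0482 0.2018] yang 4.4 w 0.0601 F [-0.2 -0.5 -1. ] q1,q7 [-0.81  0.16]
slide [-0.385, -0.1855, 0.0408] rot [0.2, -0.1, 41.4] rows>= 6.9
w10 10019 z 0.0824 c [611.5  49. ] size [ 38.1 200.8] ang 94.5
```

View pics/w10.png

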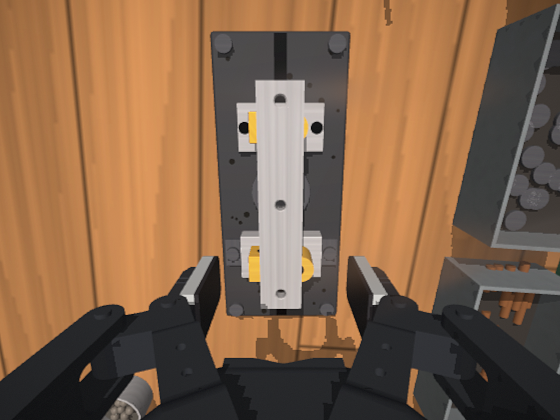

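Strap is at (611.5, 49.0) mm against the stake at (611.5, 49.4), level and at 94.5°. Now the collar. First I'll check its neighbours.

```bash
python3 fit.py side0 200,250,240,290 .03 .06 side;  python3 fit.py w5 150,220,200,280 .014 .03
python3 - <<'E'
from h import *
p,d,T=load('side0');W=cloud('side',d,T)
for u,v in((231,307),(231,375),(200,382),(276,365)):print(u,v,W[v,u].round(3))
E
```

```text
side0 247 z 0.0354 c [ 431.  -247.1] size [61.3 61.8] ang 122.2
w5 660 z 0.0219 c [ 454.9 -348.1] size [35.5 32.2] ang 49.2
231 307 [ 0.456 -0.342  0.002]
231 375 [ 0.456 -0.513  0.016]
200 382 [ 0.398 -0.525  0.021]
276 365 [ 0.544 -0.498  0.015]
```

Call:
jog_arm(steps=[{"slide": [-0.055,-0.027,0],"delta_rot": [0,0,8],"fingers": 0.06},{"slide": [-0.11,-0.054,0],"delta_rot": [0,0,16],"fingers": 0.06},{"slide": [-0.165,-0.08,0],"delta_rot": [0,0,24],"fingers": 0.06},{"slide": [-0.22,-0.106,0],"delta_rot": [0,0,32],"fingers": 0.06},{"slide": [-0.275,-0.133,0],"delta_rot": [0,0,40],"fingers": 0.06}])

```text
t: 25.12
position: [0.4984, -0.2373, 0.199]
orientation: [0.89, 0.456, 0.0, -0.001]
contact_force: [1.5, -0.1, -0.1]
width: 0.0597
```

```bash
python3 go.py .457 -.350 .18 -37
```

```text
t 25.12 pos [ 0.4984 -0.2373  0.199 ] yang -35.8 w 0.0597 F [ 1.5 -0.1 -0.1] q1,q7 [-0.59 -0.03]
slide [-0.1156, 0.0323, 0.0189] rot [-0.1, -0.0, 1.2] rows>= 1.9
```

Call:
jog_arm(steps=[{"slide": [-0.05,0.014,0.01],"delta_rot": [0,0,1],"fingers": 0.06},{"slide": [-0.09,0.025,0.015],"delta_rot": [0,0,1],"fingers": 0.06},{"slide": [-0.115,0.032,0.019],"delta_rot": [0,0,1],"fingers": 0.06},{"slide": [-0.115,0.032,0.019],"delta_rot": [0,0,1],"fingers": 0.06},{"slide": [-0.115,0.032,0.019],"delta_rot": [0,0,1],"fingers": 0.06}])

```text
t: 25.75
position: [0.4594, -0.3471, 0.1801]
orientation: [0.893, 0.45, 0.0, -0.001]
contact_force: [-0.2, -0.0, 0.2]
width: 0.0601
```

Call:
jog_arm(steps=[{"slide": [0,0,0],"delta_rot": [0,0,0],"fingers": 0.06},{"slide": [0,0,0],"delta_rot": [0,0,0],"fingers": 0.06},{"slide": [0,0,0],"delta_rot": [0,0,0],"fingers": 0.06}])

```text
t: 26.12
position: [0.4594, -0.3478, 0.1807]
orientation: [0.893, 0.45, 0.0, -0.0]
contact_force: [-0.3, -0.6, 0.7]
width: 0.0601
```

```bash
python3 - <<'E'
from h import *
shot('wrist','w11')
E
python3 go.py .457 -.350 .006 -37
```

```text
t 26.18 pos [ 0.4593 -0.3479  0.1806] yang -36.5 w 0.0602 F [-0.3 -0.  -0.2] q1,q7 [-0.32  0.23]
slide [-0.0031, -0.0006, 0.1746] rot [0.0, -0.0, 0.5] rows>= 2.8
```

View pics/w11.png

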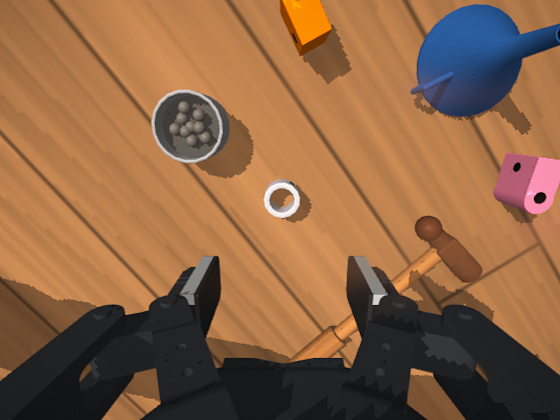

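```bash
python3 fit.py w11 260,175,305,222 .016 .028
```

```text
w11 619 z 0.0221 c [ 455.6 -349.1] size [35.2 34.7] ang 32.6
```

The collar is the pale ring at (282,200). Measured: 35 mm across, 22 mm high.

Call:
jog_arm(steps=[{"slide": [-0.003,-0.002,0.05],"delta_rot": [0,0,0],"fingers": 0.06},{"slide": [-0.003,-0.002,0.1],"delta_rot": [0,0,0],"fingers": 0.06},{"slide": [-0.003,-0.002,0.145],"delta_rot": [0,0,0],"fingers": 0.06},{"slide": [-0.003,-0.002,0.172],"delta_rot": [0,0,0],"fingers": 0.06},{"slide": [-0.003,-0.002,0.172],"delta_rot": [0,0,0],"fingers": 0.06}])

```text
t: 26.8
position: [0.4541, -0.3485, 0.0067]
orientation: [0.893, 0.45, -0.001, -0.002]
contact_force: [-0.2, 0.9, 1.4]
width: 0.0597
```

Call:
jog_arm(steps=[{"slide": [0,0,0],"delta_rot": [0,0,0],"fingers": 0.06},{"slide": [0,0,0],"delta_rot": [0,0,0],"fingers": 0.06},{"slide": [0,0,0],"delta_rot": [0,0,0],"fingers": 0.06}])

```text
t: 27.18
position: [0.4563, -0.3499, 0.0097]
orientation: [0.893, 0.45, 0.001, 0.001]
contact_force: [0.7, 0.0, -0.6]
width: 0.0599
```

```bash
python3 go.py .4558 -.3493 .004 -36.5
```

```text
t 27.18 pos [ 0.4563 -0.3499  0.0097] yang -36.5 w 0.0599 F [ 0.7  0.  -0.6] q1,q7 [-0.16  0.39]
slide [0.0001, -0.0008, 0.0057] rot [0.1, -0.0, -0.0] rows>= 0.1
```

Call:
jog_arm(steps=[{"slide": [0,-0.001,0.005],"delta_rot": [0,0,0],"fingers": 0.05},{"slide": [0,-0.001,0.005],"delta_rot": [0,0,0],"fingers": 0.04},{"slide": [0,-0.001,0.005],"delta_rot": [0,0,0],"fingers": 0.025},{"slide": [0,-0.001,0.005],"delta_rot": [0,0,0],"fingers": 0.025},{"slide": [0,-0.001,0.005],"delta_rot": [0,0,0],"fingers": 0.025}], grip_force=40)

```text
t: 27.8
position: [0.4549, -0.349, 0.0037]
orientation: [0.893, 0.45, 0.0, -0.0]
contact_force: [0.1, 1.5, 2.5]
width: 0.035
```

Call:
jog_arm(steps=[{"slide": [0,0,0],"delta_rot": [0,0,0],"fingers": 0.025},{"slide": [0,0,-0.02],"delta_rot": [0,0,0],"fingers": 0.025},{"slide": [0,0,-0.07],"delta_rot": [0,0,0],"fingers": 0.025},{"slide": [0,0,-0.12],"delta_rot": [0,0,0],"fingers": 0.025},{"slide": [0,0,-0.18],"delta_rot": [0,0,0],"fingers": 0.025}])

```text
t: 28.42
position: [0.4541, -0.3488, 0.1856]
orientation: [0.893, 0.449, -0.0, -0.0]
contact_force: [1.8, 0.1, 0.7]
width: 0.0346
```

Call:
jog_arm(steps=[{"slide": [0,0,0],"delta_rot": [0,0,0],"fingers": 0.025},{"slide": [0,0,0],"delta_rot": [0,0,0],"fingers": 0.025}])

```text
t: 28.68
position: [0.4546, -0.3487, 0.1837]
orientation: [0.893, 0.45, 0.0, -0.0]
contact_force: [0.2, -0.8, -1.2]
width: 0.0348
```

```bash
python3 - <<'E'
from h import *
shot('wrist','w12')
z=np.load('pics/w12.npz')
W=cloud('wrist',z['d'],np.array(optics.camera_model('wrist')['T_tool_cam']))
w=W[200:370,235:335].reshape(-1,3);C=z['p'][200:370,235:335].reshape(-1,3).astype(int)
h,e=np.histogram(w[:,2],np.arange(-.04,.04,.002));print([(round(e[i],3),int(h[i])) for i in range(len(h)) if h[i]>15])
E
python3 go.py .6115 .049 .20 4.4
```

```text
[(np.float64(-0.04), 386), (np.float64(-0.038), 131), (np.float64(-0.036), 97), (np.float64(-0.034), 109), (np.float64(-0.032), 96), (np.float64(-0.03), 104), (np.float64(-0.028), 103), (np.float64(-0.026), 97), (np.float64(-0.024), 95), (np.float64(-0.022), 121), (np.float64(-0.02), 1955), (np.float64(-0.018), 875), (np.float64(-0.016), 349), (np.float64(-0.014), 299), (np.float64(-0.012), 306), (np.float64(-0.01), 311), (np.float64(-0.008), 277), (np.float64(-0.006), 225), (np.float64(-0.004), 211), (np.float64(-0.002), 193), (np.float64(0.0), 164), (np.float64(0.002), 32)]
t 28.73 pos [ 0.4543 -0.3483  0.1828] yang -36.5 w 0.0344 F [-0.4  0.2 -1.1] q1,q7 [-0.33  0.23]
slide [0.4128, -0.1103, -0.0168] rot [-0.1, -0.1, -40.9] rows>= 6.8
```

View pics/w12.png

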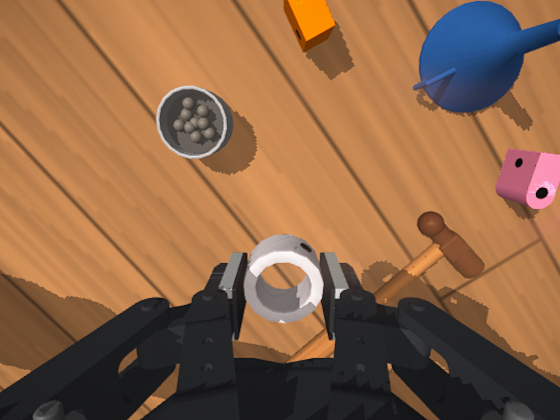

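Run:
```python
from h import *
z=np.load('pics/w12.npz')
W=cloud('wrist',z['d'],np.array(optics.camera_model('wrist')['T_tool_cam']))
w=W[225:335,242:328].reshape(-1,3);w=w[(w[:,2]>-.0215)&(w[:,2]<-.0165)&(abs(w[:,1])<.019)]
(c,r)=cv2.minEnclosingCircle((w[:,:2]*1000).astype(np.float32));print(c,r,np.median(w[:,2]),(np.percentile(w[:,:2],[1,99],axis=0)*1000).round(1))
```

```text
(1.3711186647415161, -0.16925407946109772) 21.00098419189453 -0.018473979461743117 [[-15.9 -17.9]
 [ 17.7  16.7]]
```

Call:
jog_arm(steps=[{"slide": [0.055,-0.015,0],"delta_rot": [0,0,-6],"fingers": 0.025},{"slide": [0.11,-0.03,-0.005],"delta_rot": [0,0,-12],"fingers": 0.025},{"slide": [0.165,-0.045,-0.01],"delta_rot": [0,0,-18],"fingers": 0.025},{"slide": [0.22,-0.06,-0.015],"delta_rot": [0,0,-24],"fingers": 0.025},{"slide": [0.275,-0.073,-0.017],"delta_rot": [0,0,-30],"fingers": 0.025}])

```text
t: 29.35
position: [0.5595, -0.0825, 0.1994]
orientation: [0.745, 0.667, -0.001, -0.001]
contact_force: [1.2, -0.3, -0.1]
width: 0.0343
```

```bash
python3 go.py .6115 .049 .19 4.4
```

```text
t 29.35 pos [ 0.5595 -0.0825  0.1994] yang -6.3 w 0.0343 F [ 1.2 -0.3 -0.1] q1,q7 [-0.74  0.16]
slide [0.1365, 0.0372, 0.0093] rot [-0.1, -0.0, -10.7] rows>= 2.3
```

Call:
jog_arm(steps=[{"slide": [0.04,0.012,0],"delta_rot": [0,0,-4],"fingers": 0.025},{"slide": [0.085,0.025,0.005],"delta_rot": [0,0,-8],"fingers": 0.025},{"slide": [0.12,0.033,0.009],"delta_rot": [0,0,-10.7],"fingers": 0.025},{"slide": [0.135,0.037,0.009],"delta_rot": [0,0,-10.7],"fingers": 0.025},{"slide": [0.135,0.037,0.009],"delta_rot": [0,0,-10.7],"fingers": 0.025}])

```text
t: 29.98
position: [0.6121, 0.0451, 0.1912]
orientation: [0.681, 0.732, -0.001, 0.0]
contact_force: [-0.1, -0.7, -0.6]
width: 0.0346
```

Call:
jog_arm(steps=[{"slide": [0,0,0],"delta_rot": [0,0,0],"fingers": 0.025},{"slide": [0,0,0],"delta_rot": [0,0,0],"fingers": 0.025},{"slide": [0,0,0],"delta_rot": [0,0,0],"fingers": 0.025}])

```text
t: 30.35
position: [0.6119, 0.0443, 0.1919]
orientation: [0.682, 0.732, 0.0, 0.0]
contact_force: [0.2, 0.3, -0.4]
width: 0.0343
```

```bash
python3 - <<'E'
from h import *
shot('wrist','w13')
E
python3 go.py .6116 .048 .085 4.4; python3 fit.py w13 200,20,380,240 .074 .09
```

```text
t 30.4 pos [0.612  0.0446 0.1919] yang 4.1 w 0.0342 F [-0.   0.6 -0.9] q1,q7 [-0.81  0.17]
slide [0.0034, -0.0002, 0.1069] rot [0.0, -0.0, -0.3] rows>= 1.7
w13 7764 z 0.0824 c [608.7  84.2] size [ 38.1 129.9] ang 94.5
```

View pics/w13.png

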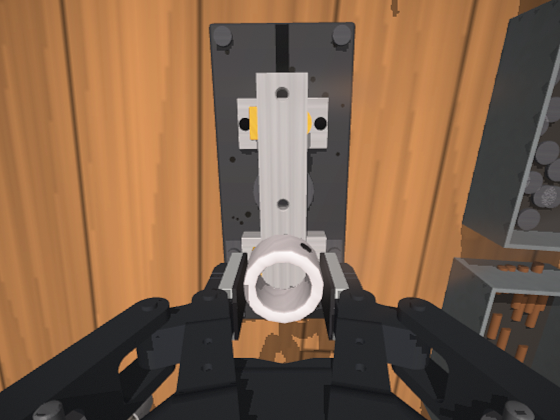

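Call:
jog_arm(steps=[{"slide": [0.0035,0,0.04],"delta_rot": [0,0,0],"fingers": 0.025},{"slide": [0.0035,0,0.075],"delta_rot": [0,0,0],"fingers": 0.025},{"slide": [0.0035,0,0.093],"delta_rot": [0,0,0],"fingers": 0.025},{"slide": [0.0035,0,0.099],"delta_rot": [0,0,0],"fingers": 0.025},{"slide": [0.0035,0,0.099],"delta_rot": [0,0,0],"fingers": 0.025}])

```text
t: 31.02
position: [0.6124, 0.0487, 0.0933]
orientation: [0.681, 0.732, 0.0, 0.0]
contact_force: [0.6, 0.6, -1.1]
width: 0.0345
```

Call:
jog_arm(steps=[{"slide": [0,0,0],"delta_rot": [0,0,0],"fingers": 0.025},{"slide": [0,0,0],"delta_rot": [0,0,0],"fingers": 0.025},{"slide": [0,0,0],"delta_rot": [0,0,0],"fingers": 0.025}])

```text
t: 31.4
position: [0.6121, 0.0489, 0.0931]
orientation: [0.681, 0.732, 0.0, 0.0]
contact_force: [-0.0, 0.7, -1.1]
width: 0.0344
```

```bash
python3 go.py .6116 .048 .0865 4.4
```

```text
t 31.4 pos [0.6121 0.0489 0.0931] yang 4.2 w 0.0344 F [-0.   0.7 -1.1] q1,q7 [-0.77  0.22]
slide [-0.0009, -0.0006, 0.0066] rot [0.1, -0.0, -0.2] rows>= 0.1
```

Call:
jog_arm(steps=[{"slide": [-0.0007,0,0.003],"delta_rot": [0,0,0],"fingers": 0.025},{"slide": [-0.0007,0,0.0055],"delta_rot": [0,0,0],"fingers": 0.025},{"slide": [-0.0007,0,0.0065],"delta_rot": [0,0,0],"fingers": 0.025},{"slide": [-0.0007,0,0.007],"delta_rot": [0,0,0],"fingers": 0.025},{"slide": [-0.0007,0,0.007],"delta_rot": [0,0,0],"fingers": 0.025}])

```text
t: 32.02
position: [0.6117, 0.0481, 0.0857]
orientation: [0.681, 0.732, -0.0, -0.0]
contact_force: [-1.6, -0.5, 2.3]
width: 0.0343
```

Light contact. Releasing.

Call:
jog_arm(steps=[{"slide": [0,0,0],"delta_rot": [0,0,0],"fingers": 0.04},{"slide": [0,0,0],"delta_rot": [0,0,0],"fingers": 0.055},{"slide": [0,0,0],"delta_rot": [0,0,0],"fingers": 0.055},{"slide": [0,0,0],"delta_rot": [0,0,0],"fingers": 0.055}])

```text
t: 32.52
position: [0.6119, 0.0481, 0.0856]
orientation: [0.681, 0.732, 0.0, 0.0]
contact_force: [-0.0, 0.6, 0.7]
width: 0.055
```

Call:
jog_arm(steps=[{"slide": [0,0,-0.02],"delta_rot": [0,0,0],"fingers": 0.055},{"slide": [0,0,-0.06],"delta_rot": [0,0,0],"fingers": 0.055},{"slide": [0,0,-0.1],"delta_rot": [0,0,0],"fingers": 0.055},{"slide": [0,0,-0.13],"delta_rot": [0,0,0],"fingers": 0.055},{"slide": [0,0,-0.13],"delta_rot": [0,0,0],"fingers": 0.055}])

```text
t: 33.15
position: [0.6138, 0.0477, 0.2199]
orientation: [0.681, 0.732, 0.003, 0.002]
contact_force: [0.2, -0.2, -0.7]
width: 0.0551
```

```bash
python3 - <<'E'
from h import *
shot('wrist','w14');shot('scene','s14');shot('side','d14')
E
python3 fit.py w14 200,20,380,420 .077 .088;python3 fit.py w14 240,140,330,300 .098 .112
python3 - <<'E'
from h import *
p=load('scene14'if 0 else 's14')[0][180:340,200:360];q=load('d14')[0][130:240,220:340]
a=cv2.resize(p,(400,400),interpolation=2);b=cv2.resize(q,(400,367),interpolation=2)
im=np.zeros((400,800,3),np.uint8);im[:,:400]=a;im[:367,400:]=b;cv2.imwrite('pics/fin.png',im[...,::-1])
E
```

```text
w14 4603 z 0.0825 c [607.6  97.8] size [ 38.1 102.9] ang 94.7
w14 832 z 0.1041 c [612.   49.1] size [34.9 34.8] ang 35.8
```

View pics/w14.png

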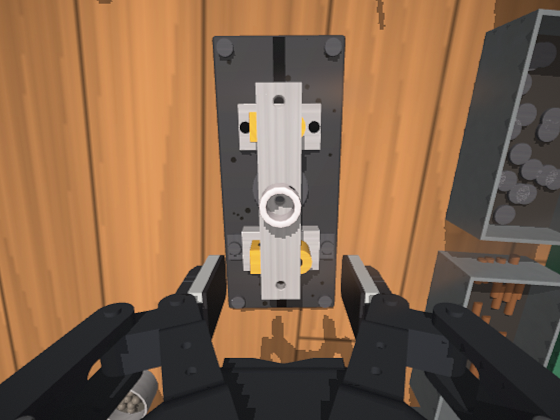

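View pics/fin.png

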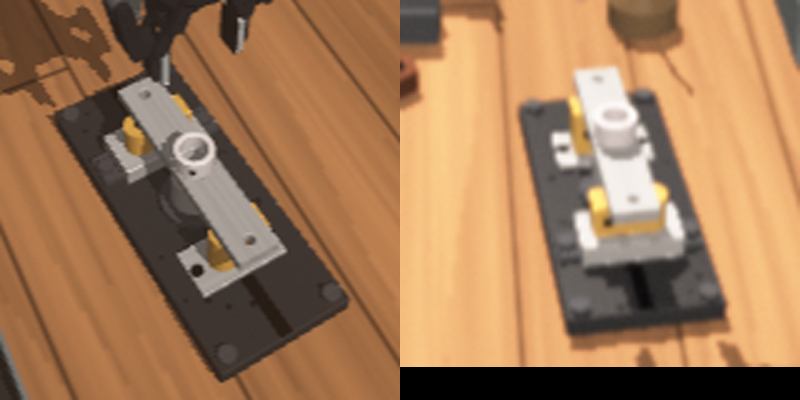

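The collar is centred on the strap at wrist pixel (280,207). Its measured centre is (612.0, 49.1) mm, with its top at 104 mm. I'll hold still briefly, then hand in.

Call:
jog_arm(steps=[{"slide": [0,0,0],"delta_rot": [0,0,0],"fingers": 0.055},{"slide": [0,0,0],"delta_rot": [0,0,0],"fingers": 0.055},{"slide": [0,0,0],"delta_rot": [0,0,0],"fingers": 0.055}])

```text
t: 33.67
position: [0.6117, 0.0481, 0.2152]
orientation: [0.681, 0.732, -0.0, -0.0]
contact_force: [0.7, -0.3, 0.1]
width: 0.0548
```

```bash
python3 -c "
from h import *
print(ticket.finish_job())"
```

```text
the job is handed in; nothing more can be done
None
```

The strap is set up for drilling and the job was handed in at about 34 s of the 104 s allowed. The hand-in reported no verdict.

I placed the short brass jaw on the high rest, then the tall brass jaw on the low rest. The strap went across both, and the collar went round its middle hole.

The last measurements, from the wrist camera:

| Part | Position | Height and angle |
|---|---|---|
| Tall and short jaws (before the strap covered them) | within about 1.5 mm of their rests' centres | tops at 70 mm, within 1° of the rests |
| Strap | within 1 mm of the stake's axis | top at 82.4 mm, in line with the rests to within 0.5° |
| Collar | within 1 mm of the strap's middle hole | top at 104 mm, so standing flat on the strap |

The gripper was well clear of everything, with no load on it. I went nowhere near touching the hammer or the funnel, but did not measure their positions again at the end. No check failed. The scene and side cameras differed from the wrist camera by 1–3 mm, so I used the wrist readings.

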